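# Weigh a jar on the table balance

### The arm

A 6-joint arm with a two-finger parallel gripper is mounted at the origin on a cart in front of the work surface, level with it; the furniture and walls round the work are solid. World frame = base frame: x ahead of the robot, y to its left, z up, the work surface at z = 0. Lengths are in m, angles in rad, forces in N, time in s.
With the tool pointing down it reaches from about 0.25 to 0.8 m from the base axis. Payload 3.9 kg.
Tool frame: the origin (TCP) lies midway between the tips of the shut fingers; the grasp point (between the pads) lies 19 mm behind it (env.pinch_z is the distance from the TCP to the grasp point, in m); z points along the fingers, y is the line along which they close (so a half turn about z gives the same grasp; the last joint's range is limited). The gripper opens to 85 mm and grips with 20 to 120 N. Pads are 22 mm wide; open, the fingers measure 114 mm over their backs; the gripper's body (76 mm by 85 mm) begins 54 mm behind the grasp point. The pads swing forward as they close: fully open they stand 13 mm farther back than shut.
Start: joints at [-1.268, 0.26, -0.138, 1.173, 0, 1.571], TCP at [0.157, -0.501, 0.231] pointing down, gripper open.
Joint ranges: [-2.78, 2.78], [-0.83, 1.72], [-1.28, 1.37], [-1.9, 2.12], [-1.57, 1.48], [-3.14, 3.14]. Speed limits (rad/s): [2.57, 2.57, 3.14, 3.14, 3.14, 3.14].

### API

Orientations are given as a unit quaternion [w, x, y, z].
In Python, from cell import env gives the robot as it stands.
- The arm moves only by the tool play_rows, never from a script. Its arguments are lists of equal length, an entry for each row: "hand": the finger opening in m, from 0 to 0.0854; "offset": the shift along the tool's x, y, z in m, a list of three; "roll": the turn about the tool's z in degrees. In form: {"hand": [hand, ...], "offset": [[tx, ty, tz], ...], "roll": [roll, ...]}. A call has 1 to 5 rows; each row shifts and turns the commanded pose from where the row before left it, along the tool's axes as they then stand; what a row does not reach is not made up. A row lasts 1/12 s, in which the tool goes at most 41.7 mm and 7.16 degrees, less where a joint would pass 70% of its speed; a pose out of reach is approached as far as the arm can. A call is refused whole if a number of a shift passes 0.0417 or a number of a turn 7.16, either way. A call with a gripper value outside its range is refused whole. The fingers move at their own pace and stop on an object; "force" is the grip in N (left out, the last holds). Time passes only in rows, so rows that do not move let the fingers close. It gives the time, the measured TCP pose, the force, the opening and the grip force at its end, in the units of the state.
- env.sense(): the state, without advancing time (a new reading comes with each control period).
- env.capture(name): name is "scene" or "top" or "wrist"; returns (picture, depth): 480x640x3 uint8, blue, green, red; 480x640 float32, m along the optical axis (not along the pixel's ray), 0 where there is no reading.
- env.camera_params(name): a dict with "mtx" (3x3 intrinsics, pixels), "world_from_camera" (4x4, takes a point from camera to world coordinates). Camera axes: x right, y down, z forward; pixel columns grow to the right and rows downward; lengths in m; the calibration is good to about 2 mm. A picture is of the moment at which its call begins: read the wrist's pose just before it. camera_params takes no time and is no camera call; for the wrist camera it gives the pose at the moment of the call.
- env.finish_job(): hands the job in; it is judged then, once.
Trained networks look in the newest picture that a camera, given by its name, has taken for a name from the list of things; names that differ only in an ending like _2 or _b are one class to them, and where a whole thing is asked for, a point or a joint stands for the part that bears it (a point fixed in the world has none). Each returns a list of dicts, best first, with "p" (0 to 1); they miss things now and then, are a little off and sometimes report something else, mostly with a low value. They report only what shows in the picture. A call takes as long as a camera call. They do not tell look-alikes from the thing itself.
- env.recognise(thing, camera): "xy" ([column, row] in pixels, amid what is visible of it).
- env.mark_of(thing, camera): "xy" ([column, row] in pixels: a listed point, or the origin of a listed thing).
The state is a dict: "clock": time; "joints": joint angles; "dq": joint speeds; "tau": joint torques, N m; "tcp_pos": TCP position; "orientation": TCP orientation; "wrist_force": force on the tool from outside, world axes, zero at the start; "torque": the same for the moment, N m; "gripper_width": finger opening in m; "grasp_force": force on a finger pad.
Only numpy, scipy, OpenCV 4.12 (cv2) and the standard library are available. Lean on these libraries where they do the work, as an engineer would, in place of code of your own. Each camera call takes 0.05 s, during which the arm holds its last target. There are 200 camera calls.

### The job

Weigh the jar on the table balance: put whichever of the two ring weights are needed over the spindle of the empty pan, lying flat, and slide the rider along its rail until the beam comes to rest level. A ring that is not needed stays on the desk. Be gentle with the balance, never loading it with more than about 12 N by hand or ring, push the rider rather than clamping it, and leave the jar on its pan and the other things on the desk where they are.

Things in the scene. Friction and masses are not known exactly. Their poses are not given: they have to be found in the camera images.
- balance: Equal-arm table balance, fixed; origin on the desk mat under its middle; y runs along the level beam to the jar pan, the rider rail is on its -x side. Grey foot 110 x 190 x 18 mm. Beam pivot 70 mm up; two pans, 92 mm across, centres 130 mm from the pivot, stay horizontal (load position on a pan is indifferent). Pan tops 90 mm up when level, +-13 mm. Scale plate at x = +44 mm, top 133 mm up.
- beam (a joint): Beam angle, rad: 0 level, positive when the jar pan is low; stops at +-0.1, starts at +0.1. Empty, with the rider at its zero end, the balance is level. One gram of difference turns it 0.0032 rad, so over about 31 g it lies hard on a stop, where the angle tells nothing of the amount. Damped; settles in about a second.
- pan_seat (a point): Centre of the top face of the weight pan (-y end). A steel spindle 11 mm in diameter stands there, tapering over its last 8 mm to a 5 mm tip.
- spindle_top (a point): Tip of the spindle, 42 mm above the pan. Pressing it down with a fingertip until the beam leaves its stop shows by feel how heavy the jar still is (1 N is 102 g).
- jar_seat (a point): Centre of the top face of the jar pan (+y end).
- rider_top (a point): Top centre of the rider: dark steel block 26 x 24 (along the beam) x 46 mm, top 40 mm above the axis of its round 10 mm rail, which runs parallel to the beam at x = -78 mm, pivot height, and rocks with it. Slides along -y from 20 mm (zero end) to 145 mm from the balance's middle against 1.5 N of friction, stays put, cannot be lifted off. Each mm beyond the zero end counts as 1 g on the weight pan.
- jar: Glass jar with a screw lid and a side handle, 67 x 98 x 101 mm high, unknown weight between 130 and 390 g, standing on the jar pan; origin at the middle of its underside (handle included), z up.
- weight_200: Steel ring weight of 200 g, 40 mm outside diameter, 15 mm hole, 24 mm thick (the thick one), lying flat on the desk mat; origin at the middle of its underside, z its axis.
- weight_100: Steel ring weight of 100 g, 40 mm outside diameter, 15 mm hole, 12 mm thick (the thin one), lying flat on the desk mat; origin at the middle of its underside, z its axis.
- mouse: Black computer mouse, 120 x 66 x 39 mm, a bystander; origin at the middle of its underside.
- earbud_case: White earbud case, 47 x 60 x 24 mm, a bystander; origin at the middle of its underside.
- sharpener: Small pencil sharpener, 15 x 25 x 14 mm, a bystander; origin at the middle of its underside.
- mug: Mug, 86 x 116 x 94 mm, a bystander; origin at the middle of its underside.
There are look-alikes about, which are no part of the job. Leave any black or orange look-alike of the weight_200 alone. What is shaped like the weight_100 but red is not meant.

How it is judged:
At the end, for the whole second after the job is handed in: The beam rests within 0.016 rad (5 g) of level, under 0.01 rad/s; one or both rings lie flat over the spindle (axis within 4 mm, under 30 mm above the pan, tilt under 0.06 rad), the other on the desk (below 30 mm); the jar stands upright on its pan, within 40 mm of its centre (value of joint beam between -0.016 and 0.016 rad and velocity of joint beam between -0.01 and 0.01 rad/s and ((horizontal distance between weight_200 and pan_seat below 0.004 m and z of weight_200 in the frame of pan_seat below 0.03 m and angle between weight_200's own z axis and vertical below 0.06 rad) or (horizontal distance between weight_100 and pan_seat below 0.004 m and z of weight_100 in the frame of pan_seat below 0.03 m and angle between weight_100's own z axis and vertical below 0.06 rad)) and ((horizontal distance between weight_200 and pan_seat below 0.004 m and z of weight_200 in the frame of pan_seat below 0.03 m and angle between weight_200's own z axis and vertical below 0.06 rad) or height (world z) of weight_200 below 0.03 m) and ((horizontal distance between weight_100 and pan_seat below 0.004 m and z of weight_100 in the frame of pan_seat below 0.03 m and angle between weight_100's own z axis and vertical below 0.06 rad) or height (world z) of weight_100 below 0.03 m) and horizontal distance between jar and jar_seat below 0.04 m and z of jar in the frame of jar_seat below 0.005 m and angle between jar's own z axis and vertical below 0.08 rad); the robot touches nothing.
It fails at once if the fingers load the balance with more than 12 N (contact force between the fingers and balance above 12 N).
It fails at once if a ring is pressed or dropped on the balance with more than 12 N (contact force between any of weight_200, weight_100 and balance above 12 N).
It fails at once if the jar is shoved across its pan or tipped (horizontal distance between jar and jar_seat above 0.045 m or angle between jar's own z axis and vertical above 0.2 rad).
It fails at once if a bystander is pushed more than 30 mm (distance of any of mouse, earbud_case, sharpener, mug from where it was at the start of the episode above 0.03 m).
It also fails if it takes over 72 s, if anything falls off the work surface, if the arm or the gripper's body presses on something with over 40 N, if the wrist force passes 120 N, or if a joint passes its speed limit or range.

## Working session

There is one attempt and no reset: what is moved stays moved. The work goes in short steps, Python scripts to look and compute and a tool call to move; the robot and the scene stay as the last step left them, time stands still between calls to the robot, and variables do not carry over. Pictures are saved under pics/ and viewed, at most 10 in all, crops included, and the job is handed in when it is done.

Besides the shell and the picture viewer there is one more tool, called after ">>>" by a JSON object that holds its "name" and its "arguments", one argument or row to a line. play_rows: Moves the arm, as the interface text tells. Its arguments: {"type":"object","properties":{"hand":{"type":"array"},"offset":{"type":"array"},"roll":{"type":"array"},"force":{"type":"number"}},"required":["hand","offset","roll"]}

```bash
ls; mkdir -p pics; cat > h.py <<'E'
from cell import env
import numpy as np, cv2
def w(cam,xy,D,P=None,z=None):
    P=P or env.camera_params(cam);K=np.array(P["mtx"]);T=np.array(P["world_from_camera"])
    r=np.linalg.inv(K)@[xy[0],xy[1],1]
    if z is not None:
        d=T[:3,:3]@r; return T[:3,3]+d*(z-T[2,3])/d[2]
    u,v=int(round(xy[0])),int(round(xy[1])); p=D[max(v-2,0):v+3,max(u-2,0):u+3]; p=p[p>0]
    if not len(p): return np.full(3,np.nan)
    return T[:3,:3]@(r*np.median(p))+T[:3,3]
E
python3 - <<'E'
from h import *
np.set_printoptions(precision=4,suppress=True)
s=env.sense();print(s)
for c in ("scene","top"):
    I,D=env.capture(c);cv2.imwrite(f"pics/{c}0.png",I);np.save(f"{c}0.npy",D)
    P=env.camera_params(c);print(c,np.array(P["mtx"]),np.array(P["world_from_camera"]))
    for n in ["balance","rider_top","pan_seat","spindle_top","jar_seat","jar","weight_200","weight_100","mouse","earbud_case","sharpener","mug"]:
        for m in env.mark_of(n,c)[:4]: print(n,m["p"],np.array(m["xy"]),w(c,m["xy"],D,P))
E
```

```text
pics
{'clock': 0.0, 'joints': array([-1.268 ,  0.2607, -0.1394,  1.1727, -0.    ,  1.5708]), 'dq': array([-0.0004, -0.0013, -0.0018, -0.0008,  0.0011,  0.0016]), 'tau': array([ -0.0014, -40.5672,  25.3924,   0.0185,   0.0003,   0.    ]), 'tcp_pos': array([ 0.1563, -0.5005,  0.2305]), 'orientation': array([-0.001 ,  0.9886,  0.1508, -0.0002]), 'wrist_force': array([0.0027, 0.3515, 0.2616]), 'torque': array([ 0.0186, -0.0268, -0.0006]), 'grasp_force': 0.0, 'gripper_width': 0.08543082082203134}
scene [[470.1304   0.     324.569 ]
 [  0.     470.1304 238.0855]
 [  0.       0.       1.    ]] [[ 0.656  -0.3068  0.6896 -0.2577]
 [-0.7546 -0.2496  0.6068 -0.7076]
 [-0.014  -0.9185 -0.3952  0.5358]
 [ 0.      0.      0.      1.    ]]
balance 0.56 [300. 251.] [0.539  0.0798 0.0189]
rider_top 0.67 [295.7 227.1] [0.5439 0.097  0.0805]
pan_seat 0.88 [341.5 226.5] [ 0.575  -0.0309  0.1048]
spindle_top 0.7 [338.2 215. ] [0.8454 0.2027 0.0015]
jar_seat 0.72 [267.4 217.7] [0.543  0.2039 0.0813]
jar 0.61 [276.3 219.8] [0.5607 0.188  0.0737]
weight_200 0.7 [433.3 320.5] [ 0.4856 -0.3409  0.0077]
weight
[... 1290 characters left out ...]
.0014]
weight_200 0.55 [378.2 244.3] [ 0.4853 -0.1581  0.0112]
weight_200 0.51 [372.5 214.8] [ 0.555  -0.1444 -0.0007]
weight_100 0.76 [454.8 239.2] [ 0.503  -0.3376  0.0021]
weight_100 0.59 [459.2 279.4] [ 0.4095 -0.3492  0.0014]
weight_100 0.55 [378.2 244.3] [ 0.4853 -0.1581  0.0112]
weight_100 0.51 [372.5 214.8] [ 0.555  -0.1444 -0.0007]
mouse 0.95 [334.8 284.8] [ 0.3891 -0.0594  0.0365]
mouse 0.23 [212.9 194.3] [0.5691 0.1984 0.1721]
earbud_case 0.58 [261.  276.8] [0.4021 0.11   0.0246]
sharpener 0.63 [397.  191.7] [ 0.6097 -0.1993  0.0109]
sharpener 0.32 [328.1 201.9] [ 0.5648 -0.0382  0.1368]
mug 0.67 [189.7 286. ] [0.3763 0.2722 0.0272]
mug 0.43 [399.2 190.7] [ 0.6122 -0.2044  0.0105]
```

```bash
python3 - <<'E'
import cv2
I=cv2.imread("pics/top0.png");cv2.imwrite("pics/top0c.png",cv2.resize(I[150:330,160:500],(800,424),interpolation=cv2.INTER_CUBIC))
I=cv2.imread("pics/scene0.png");cv2.imwrite("pics/scene0c.png",cv2.resize(I[130:380,180:500],(768,600),interpolation=cv2.INTER_CUBIC))
E
```

```text
(no output)
```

View pics/top0c.png

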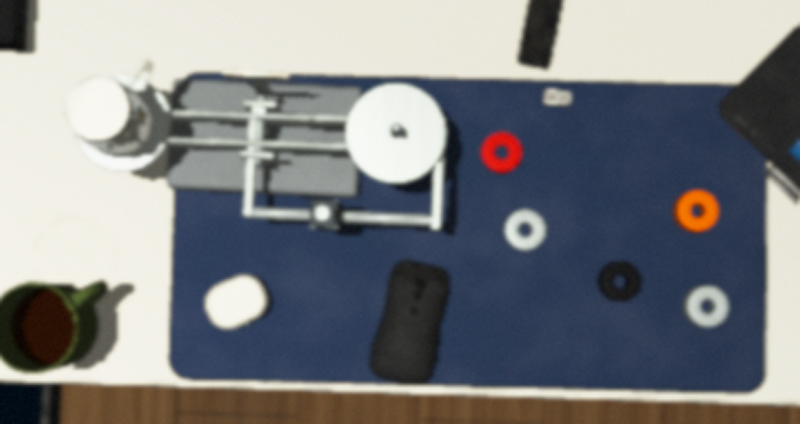

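View pics/scene0c.png

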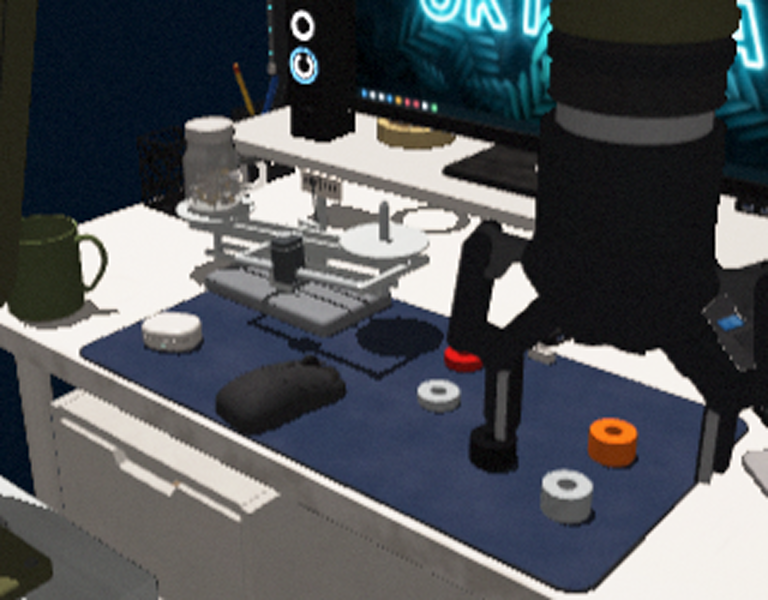

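The silver thick ring (weight_200) is at crop (707,306) in the top view. The silver thin ring (weight_100) is at (525,229), the pan spindle at (397,130) and the rider at (323,213). The red, orange and black rings are look-alikes. Next I refine the positions.

```bash
cat >> h.py <<'E'
def tool(dx,dy,s=None):
    from scipy.spatial.transform import Rotation as R
    s=s or env.sense();q=s["orientation"];M=R.from_quat([q[1],q[2],q[3],q[0]]).as_matrix()
    return M
def go(p):
    s=env.sense();M=tool(0,0,s);return M.T@(np.array(p)-s["tcp_pos"]),np.degrees(np.arctan2(M[1,0],M[0,0]))
E
python3 - <<'E'
from h import *
np.set_printoptions(precision=4,suppress=True)
I=cv2.imread("pics/top0.png");D=np.load("top0.npy");P=env.camera_params("top")
hsv=cv2.cvtColor(I,cv2.COLOR_BGR2HSV)
def blob(I,x,y,r,zc):
    h=cv2.cvtColor(I,cv2.COLOR_BGR2HSV);m=((h[...,1]<70)&(h[...,2]>110)).astype(np.uint8)
    k=np.zeros_like(m);cv2.circle(k,(x,y),r,1,-1);m&=k
    c=max(cv2.findContours(m,cv2.RETR_EXTERNAL,cv2.CHAIN_APPROX_NONE)[0],key=cv2.contourArea)
    e=cv2.fitEllipse(c);return e
for n,x,y,r,z in(("200",460,280,16,.024),("100",383,247,16,.012),("pan",329,206,32,.103)):
    e=blob(I,x,y,r,z);print(n,e,w("top",e[0],D,P,z=z))
S=cv2.imread("pics/scene0.png");PS=env.camera_params("scene")
for n,x,y,z in(("200",416,332,.024),("100",362,292,.012)):
    print("scene",n,w("scene",(x,y),None,PS,z=z))
# 3D cloud of the balance
K=P["mtx"];T=np.array(P["world_from_camera"]);v,u=np.mgrid[:480,:640]
X=np.stack([(u-K[0][2])/K[0][0]*D,(v-K[1][2])/K[1][1]*D,D],-1)@T[:3,:3].T+T[:3,3]
def show(n,m): q=X[m];print(n,len(q),q.mean(0) if len(q) else '',q.min(0) if len(q) else '',q.max(0) if len(q) else '')
box=lambda a,b,c,d,e,f:(X[...,0]>a)&(X[...,0]<b)&(X[...,1]>c)&(X[...,1]<d)&(X[...,2]>e)&(X[...,2]<f)
show("rider",box(.46,.53,-.02,.08,.095,.13)); show("pan",box(.5,.63,-.1,.02,.09,.115)); show("sp",box(.52,.61,-.09,.02,.118,.16))
m=box(.45,.52,-.1,.2,.05,.1);q=X[m];f=np.polyfit(q[:,1],q[:,0],1);print("rail",len(q),f,q[:,1].min(),q[:,1].max())
print("rider px z.113",w("top",(297.3,240.5),D,P,z=.113),"spindle tip z.145",w("top",(328.9,205.7),D,P,z=.145))
m=env.mark_of
I2,D2=env.capture("wrist");cv2.imwrite("pics/w0.png",I2)
PW=env.camera_params("wrist");print(np.array(PW["mtx"]),np.array(PW["world_from_camera"]))
for n,z in(("weight_200",.0),("spindle_top",.145)):
  for d in env.mark_of(n,"wrist")[:4]:print(n,d,w("wrist",d["xy"],D2,PW,z=z))
E
```

```text
200 ((460.3441162109375, 279.5126647949219), (17.142393112182617, 17.863739013671875), 103.77781677246094) [ 0.4094 -0.3463  0.024 ]
100 ((382.6251525878906, 247.02325439453125), (17.671743392944336, 17.84547996520996), 35.00746154785156) [ 0.4792 -0.1685  0.012 ]
pan ((325.0476379394531, 208.08575439453125), (47.19126510620117, 54.44192123413086), 119.26644134521484) [ 0.5555 -0.0322  0.103 ]
scene 200 [ 0.4077 -0.3466  0.024 ]
scene 100 [ 0.4801 -0.1667  0.012 ]
rider 175 [0.4893 0.0205 0.1112] [ 0.4708 -0.0199  0.0957] [0.5293 0.0391 0.1216]
pan 1418 [ 0.5584 -0.0386  0.1028] [ 0.5009 -0.0821  0.0902] [0.606  0.0158 0.1115]
sp 27 [ 0.5591 -0.0366  0.1386] [ 0.5545 -0.0424  0.1182] [ 0.5644 -0.0318  0.148 ]
rail 464 [0.0166 0.488 ] -0.08196896066434937 0.10415847027470877
rider px z.113 [0.4828 0.0252 0.113 ] spindle tip z.145 [ 0.5557 -0.0401  0.145 ]
[[382.8667   0.     320.4739]
 [  0.     382.8667 237.4456]
 [  0.       0.       1.    ]] [[ 0.2972 -0.9211 -0.2516  0.2195]
 [-0.9548 -0.2864 -0.0796 -0.4824]
 [ 0.0013  0.2639 -0.9646  0.3733]
 [ 0.      0.      0.      1.    ]]
```

>>> {"name": "play_rows", "arguments": {
  "hand": [0,0,0,0,0],
  "offset": [
    [0.033,-0.02,0],
    [0.033,-0.02,0],
    [0.033,-0.02,0],
    [0.033,-0.02,0],
    [0.033,-0.02,0]
  ],
  "roll": [0,0,0,0,0],
  "force": 20
}}

```text
clock: 1.87
tcp_pos: [0.285, -0.3552, 0.2314]
orientation: [0.0, 0.989, 0.15, 0.0]
wrist_force: [0.3, -0.4, 0.2]
gripper_width: 0.0257
grasp_force: 0.0
```

>>> {"name": "play_rows", "arguments": {
  "hand": [0,0,0,0,0],
  "offset": [
    [0.033,-0.02,0],
    [0.033,-0.02,0],
    [0.033,-0.02,0],
    [0.033,-0.02,0],
    [0.033,-0.02,0]
  ],
  "roll": [0,0,0,0,0]
}}

```text
clock: 2.28
tcp_pos: [0.4129, -0.2102, 0.2316]
orientation: [0.0, 0.989, 0.151, 0.0]
wrist_force: [-0.1, -0.7, -0.1]
gripper_width: -0.0004
grasp_force: 0.0
```

>>> {"name": "play_rows", "arguments": {
  "hand": [0,0,0,0,0],
  "offset": [
    [0.033,-0.02,0],
    [0.033,-0.02,0],
    [0.033,-0.02,0],
    [0.033,-0.02,0],
    [0.033,-0.02,0]
  ],
  "roll": [0,0,0,0,0]
}}

```text
clock: 2.7
tcp_pos: [0.5406, -0.0654, 0.2314]
orientation: [0.0, 0.989, 0.151, 0.0]
wrist_force: [0.9, -0.5, 1.2]
gripper_width: -0.0002
grasp_force: 0.0
```

>>> {"name": "play_rows", "arguments": {
  "hand": [0,0,0,0,0],
  "offset": [
    [0.012,-0.01,0.02],
    [0.012,-0.01,0.02],
    [0,0,0],
    [0,0,0],
    [0,0,0]
  ],
  "roll": [0,0,0,0,0]
}}

```text
clock: 3.12
tcp_pos: [0.5563, -0.0414, 0.1918]
orientation: [0.0, 0.989, 0.151, -0.0]
wrist_force: [0.8, -0.2, 0.5]
gripper_width: 0.0001
grasp_force: 0.0
```

```bash
python3 - <<'E'
from h import *
np.set_printoptions(precision=4,suppress=True)
print(env.sense()["tcp_pos"])
P=env.camera_params("wrist");I,D=env.capture("wrist");cv2.imwrite("pics/w1.png",I);np.save("w1.npy",D)
for n,z in(("spindle_top",.145),("pan_seat",.103),("rider_top",.112)):
  for d in env.mark_of(n,"wrist")[:2]:print(n,d,w("wrist",d["xy"],D,P,z=z),w("wrist",d["xy"],D,P))
for i in range(4): env.mark_of("pan_seat","wrist");s=env.sense();print(s["wrist_force"],s["torque"])
E
```

```text
[ 0.5563 -0.0414  0.1918]
spindle_top {'xy': [312.1, 248.6], 'p': 0.81} [ 0.563 -0.036  0.145] [ 0.5629 -0.036   0.1448]
pan_seat {'xy': [318.3, 231.7], 'p': 0.57} [ 0.5622 -0.0394  0.103 ] [ 0.5664 -0.0382  0.1203]
rider_top {'xy': [179.8, 319.6], 'p': 0.88} [0.4829 0.0285 0.112 ] [0.4855 0.0275 0.1163]
[ 0.5121 -0.3092  0.5261] [-0.0829 -0.0273 -0.0362]
[ 0.0061  0.405  -0.5118] [ 0.0028  0.0025 -0.0282]
[0.8098 0.8967 0.6794] [ 0.0149 -0.0094  0.0087]
[-0.2016  0.0368 -0.3839] [ 0.0065  0.0047 -0.0253]
```

View pics/w1.png

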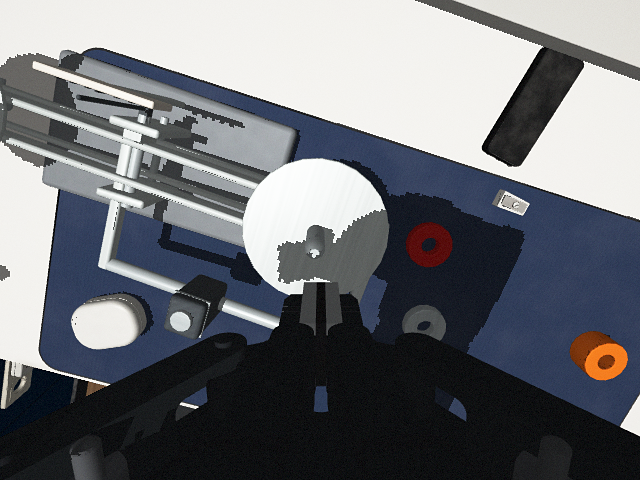

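The wrist view shows the spindle tip at about (313,253) on the pan centred near (316,229), the rider top at (180,320), and the fingertips at about (321,284).

```bash
cat >> h.py <<'E'
def proj(p,P):
    T=np.linalg.inv(np.array(P["world_from_camera"]));c=T[:3,:3]@np.array(p)+T[:3,3];q=np.array(P["mtx"])@c;return q[:2]/q[2]
E
python3 - <<'E'
from h import *
np.set_printoptions(precision=4,suppress=True)
I=cv2.imread("pics/w1.png");D=np.load("w1.npy");P=env.camera_params("wrist");s=env.sense();print(s["tcp_pos"],"tcp px",proj(s["tcp_pos"],P))
for q in((313,253),(312,250)):print(w("wrist",q,D,P,z=.145),w("wrist",q,D,P))
K=P["mtx"];T=np.array(P["world_from_camera"]);v,u=np.mgrid[:480,:640]
X=np.stack([(u-K[0][2])/K[0][0]*D,(v-K[1][2])/K[1][1]*D,D],-1)@T[:3,:3].T+T[:3,3]
z=X[...,2];m=((z>.096)&(z<.109)&(D>0)&(u>235)&(u<395)&(v>150)&(v<310)).astype(np.uint8)
c=max(cv2.findContours(m,cv2.RETR_EXTERNAL,cv2.CHAIN_APPROX_NONE)[0],key=cv2.contourArea)
pts=X[c[:,0,1],c[:,0,0],:2];pts=pts[c[:,0,1]<275]
from scipy.optimize import least_squares
f=least_squares(lambda a:np.hypot(*(pts-a[:2]).T)-a[2],[.56,-.04,.046],loss="soft_l1",f_scale=.001);print("pan",f.x,len(pts),z[m>0].mean())
for r in((.118,.125),(.125,.132),(.132,.139),(.139,.15)):
    q=X[(z>r[0])&(z<r[1])&(abs(u-314)<14)&(v>215)&(v<262)];print(r,len(q),q.mean(0) if len(q) else 0)
q=X[(z>.107)&(z<.12)&(abs(u-180)<22)&(abs(v-320)<22)];print("rider",len(q),q.mean(0),q.min(0),q.max(0))
for y in(-.06,.0):
    pass
q=X[(z>.045)&(z<.09)&(X[...,0]>.47)&(X[...,0]<.5)&(X[...,1]>-.08)&(X[...,1]<.12)&(v<330)];print("rail",np.polyfit(q[:,1],q[:,0],1),len(q),q.mean(0))
E
```

```text
[ 0.5566 -0.0414  0.1919] tcp px [317.7416 301.606 ]
[ 0.5612 -0.0371  0.145 ] [ 0.5613 -0.0371  0.1451]
[ 0.5626 -0.0361  0.145 ] [ 0.5627 -0.0361  0.1452]
pan [ 0.5617 -0.0376  0.0453] 295 0.10322183025987762
(0.118, 0.125) 58 [ 0.5655 -0.0369  0.1215]
(0.125, 0.132) 59 [ 0.5655 -0.0366  0.1284]
(0.132, 0.139) 114 [ 0.5643 -0.0371  0.1365]
(0.139, 0.15) 241 [ 0.5625 -0.0374  0.1427]
rider 1280 [0.4865 0.0258 0.1134] [0.472  0.0141 0.1074] [0.4986 0.0386 0.1184]
rail [0.0246 0.4881] 2756 [0.489  0.037  0.0789]
```

>>> {"name": "play_rows", "arguments": {
  "hand": [0,0,0,0,0],
  "offset": [
    [0.005,-0.003,0.02],
    [0,0,0.018],
    [0,0,0],
    [0,0,0],
    [0,0,0]
  ],
  "roll": [0,0,0,0,0]
}}

```text
clock: 3.93
tcp_pos: [0.5607, -0.0367, 0.1541]
orientation: [0.0, 0.989, 0.151, 0.0]
wrist_force: [0.6, 0.0, 0.4]
gripper_width: -0.0
grasp_force: 0.0
```

```bash
cat > f.py <<'E'
from h import *
import sys
n=int(sys.argv[1]);F=[];T=[]
env.capture("scene")
for i in range(n):
    s=env.sense();F.append(s["wrist_force"]);T.append(s["tau"])
    env.capture("scene")
F=np.array(F);print(s["clock"],s["tcp_pos"].round(4),"F",F.mean(0).round(3),F.std(0).round(3),"tau",np.mean(T,0).round(3),np.std(T,0).round(3))
E
python3 f.py 14
```

```text
4.6333 [ 0.5604 -0.0365  0.1533] F [0.081 0.083 0.319] [0.492 0.429 0.404] tau [-3.0000e-03 -4.5021e+01  2.4063e+01  2.0000e-03 -0.0000e+00 -0.0000e+00] [0.006 0.195 0.126 0.013 0.    0.   ]
```

>>> {"name": "play_rows", "arguments": {
  "hand": [0,0,0,0,0],
  "offset": [
    [0,0,0.004],
    [0,0,0.004],
    [0,0,0.004],
    [0,0,0.004],
    [0,0,0.003]
  ],
  "roll": [0,0,0,0,0]
}}

```text
clock: 5.1
tcp_pos: [0.5606, -0.0371, 0.134]
orientation: [0.001, 0.989, 0.151, 0.0]
wrist_force: [0.5, -1.9, 2.7]
gripper_width: 0.0004
grasp_force: 1.5
```

>>> {"name": "play_rows", "arguments": {
  "hand": [0,0,0,0,0],
  "offset": [
    [0,0,0.002],
    [0,0,0],
    [0,0,0],
    [0,0,0],
    [0,0,0]
  ],
  "roll": [0,0,0,0,0]
}}

```text
clock: 5.52
tcp_pos: [0.5605, -0.0367, 0.1325]
orientation: [0.0, 0.989, 0.151, 0.0]
wrist_force: [-0.1, -2.4, 3.5]
gripper_width: 0.0002
grasp_force: 1.4
```

```bash
python3 f.py 18; python3 -c "
from h import *
I,D=env.capture('scene');cv2.imwrite('pics/press.png',I)"
```

```text
6.4167 [ 0.5604 -0.0365  0.1323] F [ 0.44  -2.334  2.736] [0.469 0.412 0.462] tau [ 1.2900e+00 -4.3781e+01  2.2183e+01  2.7700e-01  7.3500e-01 -2.0000e-03] [0.044 0.011 0.071 0.05  0.028 0.   ]
```

>>> {"name": "play_rows", "arguments": {
  "hand": [0,0,0.06,0.06,0.06],
  "offset": [
    [0,0,-0.02],
    [0,0,-0.04],
    [-0.0264,0.0278,0],
    [-0.0264,0.0278,0],
    [-0.0264,0.0278,0]
  ],
  "roll": [0,0,0,0,0]
}}

```text
clock: 6.93
tcp_pos: [0.5092, -0.1394, 0.1924]
orientation: [-0.001, 0.988, 0.152, 0.0]
wrist_force: [0.5, -0.9, -0.1]
gripper_width: 0.0358
grasp_force: 0.0
```

>>> {"name": "play_rows", "arguments": {
  "hand": [0.06,0.06,0.06,0.06,0.06],
  "offset": [
    [-0.0264,0.0278,0],
    [-0.0264,0.0278,0],
    [-0.0264,0.0278,0.01],
    [-0.0264,0.0278,0.01],
    [-0.0264,0.0278,0.02]
  ],
  "roll": [0,0,0,0,0]
}}

```text
clock: 7.35
tcp_pos: [0.4256, -0.3117, 0.1537]
orientation: [0.0, 0.989, 0.151, 0.001]
wrist_force: [1.5, 1.1, -0.1]
gripper_width: 0.0602
grasp_force: 0.0
```

>>> {"name": "play_rows", "arguments": {
  "hand": [0.06,0.06,0.06,0.06,0.06],
  "offset": [
    [-0.0264,0.0278,0.02],
    [0,0,0.03],
    [0,0,0],
    [0,0,0],
    [0,0,0]
  ],
  "roll": [0,0,0,0,0]
}}

```text
clock: 7.77
tcp_pos: [0.4098, -0.3428, 0.1042]
orientation: [-0.001, 0.988, 0.151, 0.0]
wrist_force: [0.7, 1.0, 0.4]
gripper_width: 0.0599
grasp_force: 0.0
```

```bash
python3 - <<'E'
from h import *
np.set_printoptions(precision=4,suppress=True)
P=env.camera_params("wrist");s=env.sense();I,D=env.capture("wrist");cv2.imwrite("pics/w2.png",I);np.save("w2.npy",D)
print(s["tcp_pos"],proj(s["tcp_pos"],P),proj([.4085,-.3465,.024],P))
for d in env.mark_of("weight_200","wrist")[:3]:print(d,w("wrist",d["xy"],D,P,z=0))
K=P["mtx"];T=np.array(P["world_from_camera"]);v,u=np.mgrid[:480,:640]
X=np.stack([(u-K[0][2])/K[0][0]*D,(v-K[1][2])/K[1][1]*D,D],-1)@T[:3,:3].T+T[:3,3]
h=cv2.cvtColor(I,cv2.COLOR_BGR2HSV)
m=(X[...,2]>.02)&(X[...,2]<.028)&(np.hypot(X[...,0]-.409,X[...,1]+.347)<.03)
q=X[m];print(len(q),q.mean(0),q.min(0),q.max(0),(q.min(0)+q.max(0))/2)
E
```

```text
[ 0.4098 -0.3428  0.1042] [317.8191 301.6406] [323.941  249.0607]
{'xy': [209.4, 164.5], 'p': 0.93} [ 0.4333 -0.2628  0.    ]
{'xy': [358.0, 87.8], 'p': 0.79} [ 0.5045 -0.338   0.    ]
{'xy': [324.0, 234.4], 'p': 0.72} [ 0.4113 -0.3459  0.    ]
2735 [ 0.411  -0.3462  0.0233] [ 0.3907 -0.366   0.02  ] [ 0.4303 -0.3267  0.0257] [ 0.4105 -0.3464  0.0228]
```

View pics/w2.png

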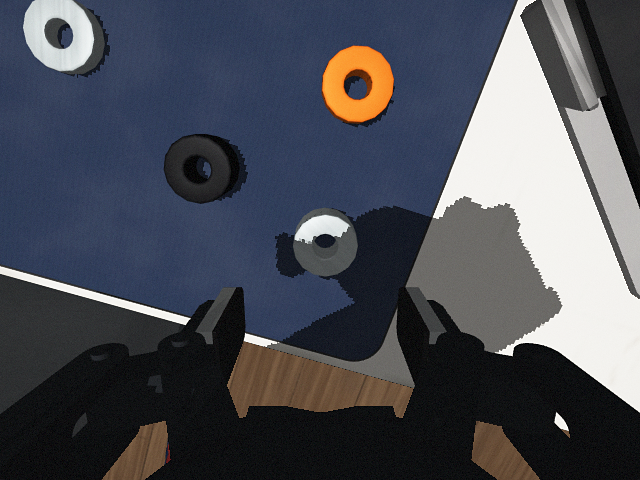

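The ring under the hand is at (325,242), with its top at z≈0.023, so it is the thick silver one. Grasp it.

>>> {"name": "play_rows", "arguments": {
  "hand": [0.06,0.06,0.06,0.06,0.06],
  "offset": [
    [0,0.0025,0.03],
    [0,0,0.03],
    [0,0,0.025],
    [0,0,0.014],
    [0,0,0]
  ],
  "roll": [0,0,0,0,0],
  "force": 30
}}

```text
clock: 8.28
tcp_pos: [0.4096, -0.344, 0.0031]
orientation: [-0.002, 0.988, 0.152, -0.001]
wrist_force: [0.1, 0.7, 0.4]
gripper_width: 0.0599
grasp_force: 0.0
```

>>> {"name": "play_rows", "arguments": {
  "hand": [0.03,0.03,0.03,0.03,0.03],
  "offset": [
    [0,0,0],
    [0,0,0],
    [0,0,0],
    [0,0,0],
    [0,0,0]
  ],
  "roll": [0,0,0,0,0]
}}

```text
clock: 8.7
tcp_pos: [0.4117, -0.3467, 0.0066]
orientation: [0.001, 0.989, 0.151, 0.002]
wrist_force: [0.4, 2.4, 7.3]
gripper_width: 0.0389
grasp_force: 31.1
```

>>> {"name": "play_rows", "arguments": {
  "hand": [0.03,0.03,0.03,0.03,0.03],
  "offset": [
    [0,0,-0.02],
    [0,0,-0.04],
    [0.0261,-0.0279,-0.013],
    [0.0261,-0.0279,-0.013],
    [0.0261,-0.0279,-0.013]
  ],
  "roll": [0,0,0,0,0]
}}

```text
clock: 9.12
tcp_pos: [0.4606, -0.2427, 0.1054]
orientation: [0.001, 0.989, 0.15, 0.001]
wrist_force: [-0.0, -0.1, -3.1]
gripper_width: 0.0388
grasp_force: 31.2
```

>>> {"name": "play_rows", "arguments": {
  "hand": [0.03,0.03,0.03,0.03,0.03],
  "offset": [
    [0.0261,-0.0279,-0.013],
    [0.0261,-0.0279,-0.013],
    [0.0261,-0.0279,-0.013],
    [0.0261,-0.0279,-0.013],
    [0.0261,-0.0279,-0.013]
  ],
  "roll": [0,0,0,0,0]
}}

```text
clock: 9.53
tcp_pos: [0.5433, -0.0692, 0.1699]
orientation: [0.0, 0.989, 0.151, 0.0]
wrist_force: [0.3, -0.2, -2.6]
gripper_width: 0.0384
grasp_force: 31.2
```

>>> {"name": "play_rows", "arguments": {
  "hand": [0.03,0.03,0.03,0.03,0.03],
  "offset": [
    [0.016,-0.0279,-0.013],
    [0,0,0],
    [0,0,0],
    [0,0,0],
    [0,0,0]
  ],
  "roll": [0,0,0,0,0]
}}

```text
clock: 9.95
tcp_pos: [0.5489, -0.0404, 0.1812]
orientation: [0.0, 0.989, 0.15, -0.001]
wrist_force: [-0.8, 0.1, -1.7]
gripper_width: 0.0384
grasp_force: 31.2
```

```bash
cat > v.py <<'E'
from h import *
import sys
np.set_printoptions(precision=4,suppress=True)
P=env.camera_params("wrist");s=env.sense();I,D=env.capture("wrist");cv2.imwrite(f"pics/{sys.argv[1]}.png",I);np.save(sys.argv[1]+".npy",D)
print(s["clock"],s["tcp_pos"],"tcp px",proj(s["tcp_pos"],P))
K=P["mtx"];T=np.array(P["world_from_camera"]);v,u=np.mgrid[:480,:640]
X=np.stack([(u-K[0][2])/K[0][0]*D,(v-K[1][2])/K[1][1]*D,D],-1)@T[:3,:3].T+T[:3,3]
np.save("X.npy",X)
E
python3 v.py w3; python3 - <<'E'
from h import *
for n in("spindle_top","weight_200"):
  for d in env.mark_of(n,"wrist")[:3]:print(n,d)
E
```

```text
9.95 [ 0.5489 -0.0404  0.1812] tcp px [317.8137 301.6064]
spindle_top {'xy': [321.0, 243.9], 'p': 0.69}
weight_200 {'xy': [436.1, 239.6], 'p': 0.84}
weight_200 {'xy': [428.2, 316.8], 'p': 0.81}
weight_200 {'xy': [321.9, 296.0], 'p': 0.71}
```

View pics/w3.png

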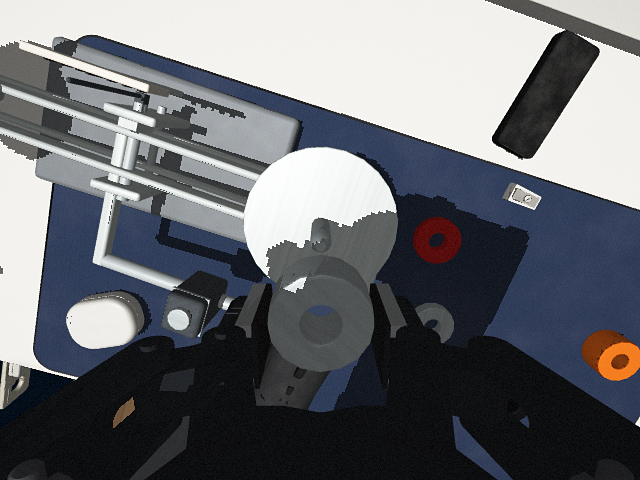

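The held ring's top face is centred near (321,318), and the spindle tip shows behind it at (321,245). I work out their 3D relation from this same view.

```bash
python3 - <<'E'
from h import *
from scipy.optimize import least_squares
np.set_printoptions(precision=4,suppress=True)
X=np.load("X.npy");z=X[...,2];v,u=np.mgrid[:480,:640]
r=(np.hypot(u-321,v-315)<62)&(z>.185)&(z<.215);print("ring z hist",np.percentile(z[r],[5,25,50,75,95]))
zt=np.percentile(z[r],60)
m=(r&(abs(z-zt)<.006)).astype(np.uint8)
c=max(cv2.findContours(m,cv2.RETR_EXTERNAL,cv2.CHAIN_APPROX_NONE)[0],key=cv2.contourArea)[:,0]
k=(c[:,0]>275)&(c[:,0]<367);pts=X[c[k,1],c[k,0],:2]
f=least_squares(lambda a:np.hypot(*(pts-a[:2]).T)-.02,[.549,-.04],loss="soft_l1",f_scale=.0007)
pts=pts[abs(f.fun)<.0015];print("ring centre",f.x,zt,len(pts))
q=X[(z>.135)&(z<.155)&(abs(u-321)<14)&(v>215)&(v<258)];print("tip",len(q),q.mean(0),q[q[:,2]>.143].mean(0))
ms=((z>.096)&(z<.109)&(u>235)&(u<400)&(v>140)&(v<270)).astype(np.uint8)
c=max(cv2.findContours(ms,cv2.RETR_EXTERNAL,cv2.CHAIN_APPROX_NONE)[0],key=cv2.contourArea)[:,0]
p=X[c[:,1],c[:,0],:2];p=p[c[:,1]<225]
g=least_squares(lambda a:np.hypot(*(p-a[:2]).T)-.046,[.56,-.04],loss="soft_l1",f_scale=.001);print("pan",g.x,len(p))
print(env.sense()["tcp_pos"])
E
```

```text
ring z hist [0.1885 0.197  0.1977 0.1983 0.2005]
ring centre [ 0.5481 -0.0418] 0.19796941518246072 202
tip 364 [ 0.5625 -0.0372  0.1415] [ 0.5615 -0.0374  0.1447]
pan [ 0.5604 -0.0379] 221
[ 0.5491 -0.0406  0.1812]
```

>>> {"name": "play_rows", "arguments": {
  "hand": [0.03,0.03,0.03,0.03,0.03],
  "offset": [
    [0.0135,0,0.005],
    [0,0,0.016],
    [0,0,0.008],
    [0,0,0.006],
    [0,0,0]
  ],
  "roll": [0,0,0,0,0]
}}

```text
clock: 10.52
tcp_pos: [0.5614, -0.0355, 0.1448]
orientation: [-0.0, 0.989, 0.151, -0.002]
wrist_force: [-0.7, 0.3, -1.9]
gripper_width: 0.0385
grasp_force: 31.2
```

```bash
python3 f.py 3;python3 v.py w4;  python3 - <<'E'
from h import *
X=np.load("X.npy");z=X[...,2];v,u=np.mgrid[:480,:640]
q=X[(z>.155)&(z<.172)&(np.hypot(u-321,v-315)<62)];print("ring top",np.median(q,0))
q=z[(v>165)&(v<225)&(abs(u-320)<50)&(z>.07)&(z<.12)];print("pan z",np.median(q))
cv2.imwrite("pics/w4c.png",cv2.imread("pics/w4.png")[130:400,160:480])
E
```

```text
10.6667 [ 0.5629 -0.0354  0.147 ] F [ 0.105 -0.292 -1.236] [0.09  0.159 0.331] tau [-2.6000e-02 -4.5907e+01  2.4257e+01 -1.0000e-02 -1.0000e-03  0.0000e+00] [0.002 0.039 0.046 0.057 0.    0.   ]
10.7167 [ 0.5631 -0.0354  0.1473] tcp px [317.7569 301.6182]
ring top [ 0.56470999 -0.03634577  0.16390146]
pan z 0.10313422992460408
```

View pics/w4c.png

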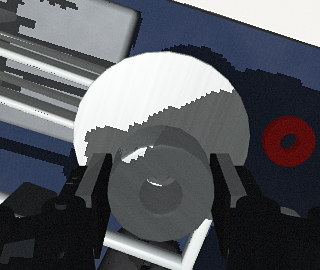

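The spindle tip shows inside the hole at crop (158,182), so the ring is over it. Lower it.

>>> {"name": "play_rows", "arguments": {
  "hand": [0.03,0.03,0.03,0.03,0.03],
  "offset": [
    [-0.0013,0.0007,0.008],
    [0,0,0.01],
    [0,0,0.009],
    [0,0,0.005],
    [0,0,0.002]
  ],
  "roll": [0,0,0,0,0]
}}

```text
clock: 11.18
tcp_pos: [0.5604, -0.0363, 0.111]
orientation: [-0.0, 0.989, 0.151, -0.001]
wrist_force: [0.4, 0.1, -1.8]
gripper_width: 0.0388
grasp_force: 31.2
```

>>> {"name": "play_rows", "arguments": {
  "hand": [0.03,0.03,0.03,0.03,0.03],
  "offset": [
    [0,0,0.001],
    [0,0,0.001],
    [0,0,0.001],
    [0,0,0],
    [0,0,0]
  ],
  "roll": [0,0,0,0,0]
}}

```text
clock: 11.6
tcp_pos: [0.562, -0.0364, 0.1101]
orientation: [0.0, 0.989, 0.151, 0.0]
wrist_force: [-0.4, -0.4, -1.7]
gripper_width: 0.0388
grasp_force: 31.3
```

```bash
python3 f.py 5;python3 v.py w5;  python3 - <<'E'
from h import *
X=np.load("X.npy");z=X[...,2];v,u=np.mgrid[:480,:640]
q=X[(z>.12)&(z<.14)&(np.hypot(u-321,v-315)<62)];print("ring top",np.median(q,0))
q=z[(v>165)&(v<245)&(abs(u-320)<50)&(z>.07)&(z<.12)];print("pan z",np.median(q))
E
```

```text
11.85 [ 0.562  -0.0364  0.11  ] F [-0.569  0.219 -1.068] [0.542 0.868 0.678] tau [ 3.1000e-02 -4.6466e+01  2.3425e+01 -1.0600e-01  2.3000e-02 -1.0000e-03] [0.005 0.053 0.07  0.023 0.004 0.   ]
11.9 [ 0.5619 -0.0365  0.11  ] tcp px [317.7819 301.6801]
ring top [ 0.56510742 -0.03626558  0.12675235]
pan z 0.10280180886177034
```

>>> {"name": "play_rows", "arguments": {
  "hand": [0.03,0.03,0.045,0.055,0.06],
  "offset": [
    [0,0,0.001],
    [0,0,0],
    [0,0,0],
    [0,0,0],
    [0,0,0]
  ],
  "roll": [0,0,0,0,0]
}}

```text
clock: 12.37
tcp_pos: [0.5619, -0.0364, 0.1089]
orientation: [-0.0, 0.989, 0.151, 0.0]
wrist_force: [0.5, -0.1, -0.2]
gripper_width: 0.0603
grasp_force: 0.0
```

>>> {"name": "play_rows", "arguments": {
  "hand": [0.06,0.06,0.06,0.06,0.06],
  "offset": [
    [0,0,0],
    [0,0,-0.01],
    [0,0,-0.02],
    [0,0,-0.03],
    [0,0,-0.03]
  ],
  "roll": [0,0,0,0,0]
}}

```text
clock: 12.78
tcp_pos: [0.5609, -0.0363, 0.1997]
orientation: [-0.0, 0.989, 0.151, -0.001]
wrist_force: [1.2, 0.4, 0.2]
gripper_width: 0.0597
grasp_force: 0.0
```

```bash
python3 - <<'E'
from h import *
env.capture("scene")
E
python3 v.py w6;  python3 - <<'E'
from h import *
X=np.load("X.npy");z=X[...,2];v,u=np.mgrid[:480,:640]
ring=(np.hypot(X[...,0]-.561,X[...,1]+.0377)<.024)
print("z hist over ring",np.histogram(z[ring],bins=np.arange(.07,.16,.004)))
pan=(np.hypot(X[...,0]-.561,X[...,1]+.0377)<.044)&(np.hypot(X[...,0]-.561,X[...,1]+.0377)>.028)&(z>.06)&(z<.12)
print("pan z",np.median(z[pan]),pan.sum())
r=(X[...,0]>.46)&(X[...,0]<.51)&(X[...,1]>-.02)&(X[...,1]<.06)&(z>.1)&(z<.125)
q=X[r];print("rider",len(q),q.mean(0),q.min(0),q.max(0)); print(env.sense()["tcp_pos"])
E
```

```text
12.8333 [ 0.5648 -0.0366  0.2068] tcp px [317.802  301.6223]
z hist over ring (array([   0,    0,    0,    0,    0,    0,    0,  174,  661,   74,   73,
         95,  100,  774, 1981,   29,   65,  117,  100,    0,    0,    0]), array([0.07 , 0.074, 0.078, 0.082, 0.086, 0.09 , 0.094, 0.098, 0.102,
       0.106, 0.11 , 0.114, 0.118, 0.122, 0.126, 0.13 , 0.134, 0.138,
       0.142, 0.146, 0.15 , 0.154, 0.158]))
pan z 0.10261711153705141 7764
rider 463 [0.49107642 0.0327543  0.10993713] [0.47251057 0.02412945 0.10004082] [0.49836184 0.03835664 0.11682886]
[ 0.56534876 -0.03664903  0.20484205]
```

View pics/w6.png

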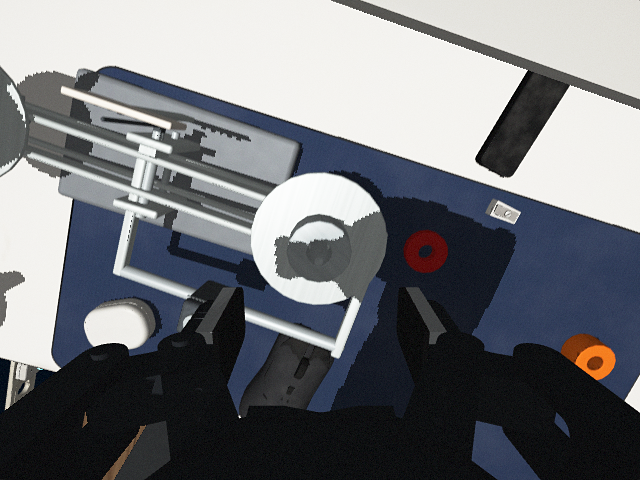

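The thick ring lies flat round the spindle at (318,248), and the pan is still up, as predicted. Next I go to the rider's +y side.

>>> {"name": "play_rows", "arguments": {
  "hand": [0,0,0,0,0],
  "offset": [
    [-0.011,-0.03,0],
    [-0.011,-0.03,0],
    [-0.011,-0.03,0],
    [-0.01,-0.03,0],
    [0,0,0]
  ],
  "roll": [0,0,0,6,6.3]
}}

```text
clock: 13.3
tcp_pos: [0.4819, 0.0591, 0.1988]
orientation: [-0.007, 0.998, 0.056, -0.002]
wrist_force: [-0.8, -1.0, 0.2]
gripper_width: 0.0004
grasp_force: 0.0
```

>>> {"name": "play_rows", "arguments": {
  "hand": [0,0,0,0,0],
  "offset": [
    [0,0,0.03],
    [0,0,0.03],
    [0,0,0],
    [0,0,0],
    [0,0,0]
  ],
  "roll": [6.3,0,0,0,0]
}}

```text
clock: 13.72
tcp_pos: [0.4874, 0.027, 0.1399]
orientation: [-0.017, 1.0, 0.017, -0.001]
wrist_force: [-0.3, -0.3, 0.3]
gripper_width: -0.0001
grasp_force: 0.0
```

```bash
python3 v.py w7;  python3 - <<'E'
from h import *
np.set_printoptions(precision=4,suppress=True)
X=np.load("X.npy");z=X[...,2];v,u=np.mgrid[:480,:640]
r=(X[...,0]>.46)&(X[...,0]<.51)&(X[...,1]>-.02)&(X[...,1]<.06)&(z>.1)&(z<.125)
q=X[r];print("rider",len(q),q.mean(0),q.min(0),q.max(0)); print(env.sense()["tcp_pos"],go([0,0,0])[1])
P=env.camera_params("wrist")
for d in env.mark_of("rider_top","wrist")[:2]:print(d,w("wrist",d["xy"],None,P,z=.115))
E
```

```text
13.7167 [0.4874 0.027  0.1399] tcp px [317.186  302.4379]
rider 1754 [0.4918 0.0259 0.1111] [0.4754 0.0135 0.1   ] [0.498  0.0384 0.1178]
[0.4882 0.0271 0.1404] 1.9490683411058471
{'xy': [319.0, 285.2], 'p': 0.85} [0.4852 0.0272 0.115 ]
```

View pics/w7.png

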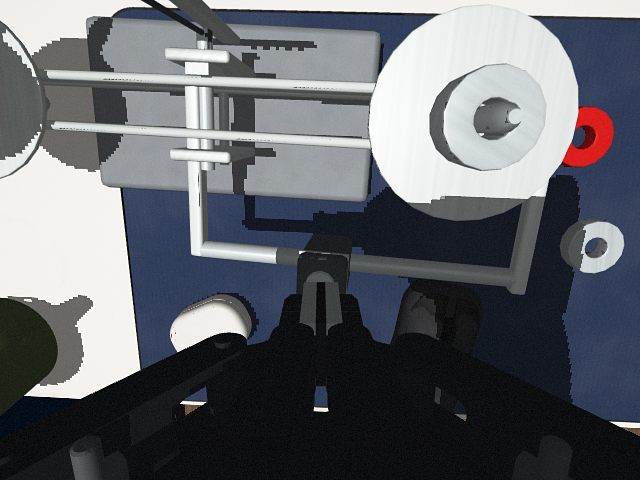

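```bash
python3 -c "
from h import *
s=env.sense();print(s['joints'].round(3),s['dq'].round(3),s['tau'].round(2),s['tcp_pos'].round(4),s['orientation'].round(4),s['wrist_force'].round(2))"
```

```text
[ 0.033  0.257 -0.392  0.92   0.034  3.141] [ 0.001 -0.002 -0.002 -0.007 -0.001 -0.002] [ -0.13 -37.61  22.65   0.06   0.12   0.  ] [0.4884 0.0271 0.1405] [-1.710e-02  9.997e-01  1.710e-02  5.000e-04] [ 0.93  0.06 -0.33]
```

>>> {"name": "play_rows", "arguments": {
  "hand": [0,0,0],
  "offset": [
    [0,-0.01,0],
    [0,-0.01,0],
    [0,0,0]
  ],
  "roll": [0,0,0]
}}

```text
clock: 14.07
tcp_pos: [0.4872, 0.0374, 0.1404]
orientation: [-0.022, 0.999, 0.025, -0.001]
wrist_force: [-0.3, -1.0, 0.3]
gripper_width: -0.0002
grasp_force: 0.0
```

```bash
python3 -c "
from h import *
s=env.sense();print(s['joints'].round(3),s['dq'].round(3),s['tau'].round(2),s['tcp_pos'].round(4),s['orientation'].round(4),s['wrist_force'].round(2))"
```

```text
[ 0.048  0.258 -0.392  0.921  0.044  3.141] [-0.009  0.003 -0.009 -0.004 -0.017 -0.001] [ 3.000e-02 -3.809e+01  2.309e+01  2.000e-02  2.200e-01 -0.000e+00] [0.4872 0.0374 0.1404] [-2.180e-02  9.995e-01  2.450e-02 -5.000e-04] [-0.27 -1.05  0.32]
```

>>> {"name": "play_rows", "arguments": {
  "hand": [0,0,0,0,0],
  "offset": [
    [0,0,0],
    [0,-0.015,0],
    [0,-0.014,0],
    [0,0,0],
    [0,0,0]
  ],
  "roll": [-7,0,0,0,0]
}}

```text
clock: 14.48
tcp_pos: [0.4817, 0.0654, 0.141]
orientation: [-0.021, 0.996, 0.086, 0.0]
wrist_force: [0.7, 0.3, -0.7]
gripper_width: -0.0002
grasp_force: 0.0
```

```bash
python3 -c "
from h import *
s=env.sense();print(s['joints'].round(3),s['tcp_pos'].round(4),s['orientation'].round(4),go([.488,.066,.094]))"
```

```text
[ 0.107  0.252 -0.398  0.919  0.042  3.077] [0.4817 0.0654 0.141 ] [-2.120e-02  9.961e-01  8.550e-02  2.000e-04] (array([0.00607653, 0.00244432, 0.04696964]), np.float64(9.810841972362127))
```

>>> {"name": "play_rows", "arguments": {
  "hand": [0,0,0,0,0],
  "offset": [
    [0.006,0.002,0.015],
    [0,0,0.017],
    [0,0,0.015],
    [0,0,0],
    [-0.001,0.005,0]
  ],
  "roll": [0,0,0,0,0]
}}

```text
clock: 14.9
tcp_pos: [0.487, 0.0608, 0.0931]
orientation: [-0.021, 0.996, 0.085, -0.001]
wrist_force: [0.1, 0.4, 0.3]
gripper_width: 0.0001
grasp_force: 0.0
```

>>> {"name": "play_rows", "arguments": {
  "hand": [0,0,0,0,0],
  "offset": [
    [-0.001,0.004,0],
    [-0.001,0.004,0],
    [-0.001,0.004,0],
    [-0.001,0.005,0],
    [-0.001,0.005,0]
  ],
  "roll": [0,0,0,0,0]
}}

```text
clock: 15.32
tcp_pos: [0.4873, 0.038, 0.0933]
orientation: [-0.022, 0.996, 0.085, 0.001]
wrist_force: [1.0, 1.8, -0.5]
gripper_width: 0.0002
grasp_force: 0.9
```

```bash
python3 f.py 2;python3 v.py w8; cat > r.py <<'E'
from h import *
np.set_printoptions(precision=4,suppress=True)
X=np.load("X.npy");z=X[...,2]
r=(X[...,0]>.46)&(X[...,0]<.51)&(X[...,1]>-.08)&(X[...,1]<.06)&(z>.105)&(z<.121)
q=X[r];print("rider",len(q),q.mean(0),np.percentile(q,[1,99],0))
ho=np.hypot(X[...,0]-.561,X[...,1]+.0377);pan=(ho<.044)&(ho>.028)&(z>.06)&(z<.12)
print("pan z",np.median(z[pan]),pan.sum())
P=env.camera_params("wrist")
for d in env.mark_of("rider_top","wrist")[:2]:print(d,w("wrist",d["xy"],None,P,z=.115))
E
python3 r.py
```

```text
15.4167 [0.4867 0.0373 0.0929] F [ 0.333  0.36  -0.202] [0.121 0.428 0.557] tau [  0.253 -38.97   21.175   0.142   0.141  -0.041] [0.495 0.006 0.148 0.139 0.024 0.017]
15.4667 [0.4864 0.0376 0.0927] tcp px [317.4136 301.9201]
rider 3721 [0.4937 0.0212 0.112 ] [[ 0.4862 -0.0023  0.1052]
 [ 0.4978  0.0493  0.1207]]
pan z 0.09897063109376379 22856
{'xy': [392.1, 350.0], 'p': 0.61} [0.4834 0.0099 0.115 ]
```

>>> {"name": "play_rows", "arguments": {
  "hand": [0,0,0,0,0],
  "offset": [
    [-0.0009,0.004,0],
    [-0.0009,0.004,0],
    [-0.0009,0.004,0],
    [-0.0009,0.004,0],
    [-0.0008,0.0035,0]
  ],
  "roll": [0,0,0,0,0]
}}

```text
clock: 15.98
tcp_pos: [0.4856, 0.018, 0.0917]
orientation: [-0.021, 0.996, 0.085, 0.0]
wrist_force: [1.1, 2.1, -0.1]
gripper_width: -0.0001
grasp_force: 0.8
```

>>> {"name": "play_rows", "arguments": {
  "hand": [0,0,0,0,0],
  "offset": [
    [0,0,0],
    [0.001,-0.004,0],
    [0.001,-0.004,0],
    [0,0,0],
    [0,0,0]
  ],
  "roll": [0,0,0,0,0]
}}

```text
clock: 16.4
tcp_pos: [0.4858, 0.0269, 0.092]
orientation: [-0.021, 0.996, 0.085, -0.0]
wrist_force: [0.1, -0.8, 0.1]
gripper_width: 0.0005
grasp_force: 0.0
```

>>> {"name": "play_rows", "arguments": {
  "hand": [0,0,0,0,0],
  "offset": [
    [0,0,0],
    [0,0,0],
    [0,0,0],
    [0,0,0],
    [0,0,0]
  ],
  "roll": [0,0,0,0,0]
}}

```text
clock: 16.82
tcp_pos: [0.486, 0.0266, 0.0921]
orientation: [-0.021, 0.996, 0.085, -0.0]
wrist_force: [-0.1, 0.9, -0.1]
gripper_width: -0.0003
grasp_force: 0.0
```

```bash
for i in 9 10 11; do python3 v.py w$i; python3 r.py; done
```

```text
16.8167 [0.486  0.0266 0.0921] tcp px [317.4084 301.9521]
rider 3664 [0.4941 0.0061 0.1132] [[ 0.4854 -0.0209  0.1053]
 [ 0.4974  0.0383  0.1207]]
pan z 0.10254108163322448 25964
16.9167 [0.486  0.0266 0.0921] tcp px [317.3695 301.9683]
rider 3655 [0.4941 0.0062 0.1132] [[ 0.4856 -0.0209  0.1053]
 [ 0.4974  0.0383  0.1205]]
pan z 0.10253716351631345 25939
17.0167 [0.486  0.0266 0.0921] tcp px [317.4515 301.8786]
rider 3668 [0.4941 0.0062 0.1132] [[ 0.4855 -0.0209  0.1052]
 [ 0.4974  0.0384  0.1207]]
pan z 0.10253901700266349 25935
```

>>> {"name": "play_rows", "arguments": {
  "hand": [0,0,0,0,0],
  "offset": [
    [-0.0009,0.004,-0.003],
    [-0.0009,0.004,-0.002],
    [-0.0009,0.004,0],
    [-0.0009,0.004,0],
    [-0.0009,0.004,0]
  ],
  "roll": [0,0,0,0,0]
}}

```text
clock: 17.53
tcp_pos: [0.4852, 0.0057, 0.0963]
orientation: [-0.022, 0.996, 0.085, 0.0]
wrist_force: [1.3, 2.0, -0.5]
gripper_width: -0.0006
grasp_force: 0.8
```

>>> {"name": "play_rows", "arguments": {
  "hand": [0,0,0,0,0],
  "offset": [
    [-0.0009,0.004,0],
    [-0.0009,0.004,0],
    [-0.0009,0.004,0],
    [-0.0009,0.004,0],
    [0,0,0]
  ],
  "roll": [0,0,0,0,0]
}}

```text
clock: 17.95
tcp_pos: [0.484, -0.0114, 0.0955]
orientation: [-0.021, 0.996, 0.084, -0.0]
wrist_force: [-0.7, -0.4, -0.1]
gripper_width: 0.0001
grasp_force: 0.0
```

>>> {"name": "play_rows", "arguments": {
  "hand": [0,0,0,0,0],
  "offset": [
    [0.001,-0.004,0],
    [0.001,-0.004,0],
    [0,0,0],
    [0,0,0],
    [0,0,0]
  ],
  "roll": [0,0,0,0,0]
}}

```text
clock: 18.37
tcp_pos: [0.4846, -0.0019, 0.0958]
orientation: [-0.021, 0.996, 0.085, -0.0]
wrist_force: [-0.1, 0.7, -0.6]
gripper_width: -0.0
grasp_force: 0.0
```

>>> {"name": "play_rows", "arguments": {
  "hand": [0,0,0,0],
  "offset": [
    [0,0,0],
    [0,0,0],
    [0,0,0],
    [0,0,0]
  ],
  "roll": [0,0,0,0]
}}

```text
clock: 18.7
tcp_pos: [0.4847, -0.0022, 0.0958]
orientation: [-0.021, 0.996, 0.085, -0.0]
wrist_force: [0.5, 0.6, 0.4]
gripper_width: 0.0001
grasp_force: 0.0
```

```bash
for i in 12 13; do python3 v.py w$i; python3 r.py; done; python3 - <<'E'
from h import *
I,D=env.capture("top");cv2.imwrite("pics/t1.png",I)
P=env.camera_params("top")
for n in("rider_top","spindle_top"):
  for d in env.mark_of(n,"top")[:1]:print(n,d,w("top",d["xy"],D,P,z=.115))
E
```

```text
18.7 [ 0.4847 -0.0022  0.0958] tcp px [317.4569 301.9802]
rider 3879 [ 0.4921 -0.0254  0.1122] [[ 0.4812 -0.0516  0.1052]
 [ 0.4964  0.0095  0.1207]]
pan z 0.09687444168638837 28688
18.8 [ 0.4847 -0.0022  0.0958] tcp px [317.4284 301.9643]
rider 3848 [ 0.4921 -0.0256  0.1122] [[ 0.4812 -0.0516  0.1053]
 [ 0.4963  0.0095  0.1205]]
pan z 0.09687796555958172 28680
rider_top {'xy': [209.7, 202.2], 'p': 0.18} [0.5596833 0.2162099 0.115    ]
spindle_top {'xy': [326.9, 206.4], 'p': 0.4} [ 0.55778962 -0.03607437  0.115     ]
```

>>> {"name": "play_rows", "arguments": {
  "hand": [0,0,0,0,0],
  "offset": [
    [0.001,-0.004,-0.015],
    [0,0,-0.04],
    [-0.0065,0.0385,0],
    [-0.0065,0.0385,0],
    [0,0,0]
  ],
  "roll": [0,0,0,0,0]
}}

```text
clock: 19.47
tcp_pos: [0.4864, -0.0836, 0.1484]
orientation: [-0.019, 0.996, 0.082, 0.001]
wrist_force: [0.4, 0.7, -0.4]
gripper_width: -0.0003
grasp_force: 0.0
```

```bash
python3 v.py w14; python3 r.py; python3 - <<'E'
from h import *
np.set_printoptions(precision=4,suppress=True)
print(go([.484,-.076,.103]),tool(0,0))
E
```

```text
19.4667 [ 0.4864 -0.0836  0.1484] tcp px [317.421  302.0003]
rider 2569 [ 0.4853 -0.0419  0.1131] [[ 0.4711 -0.0529  0.1056]
 [ 0.4963 -0.0293  0.118 ]]
pan z 0.09680986187588624 16400
{'xy': [226.4, 263.2], 'p': 0.8} [ 0.4828 -0.0349  0.115 ]
(array([-0.0009, -0.0017,  0.0447]), np.float64(9.539858925608648)) [[ 0.9862  0.1657 -0.0035]
 [ 0.1657 -0.9852  0.0431]
 [ 0.0037 -0.0431 -0.9991]]
```

View pics/w14.png

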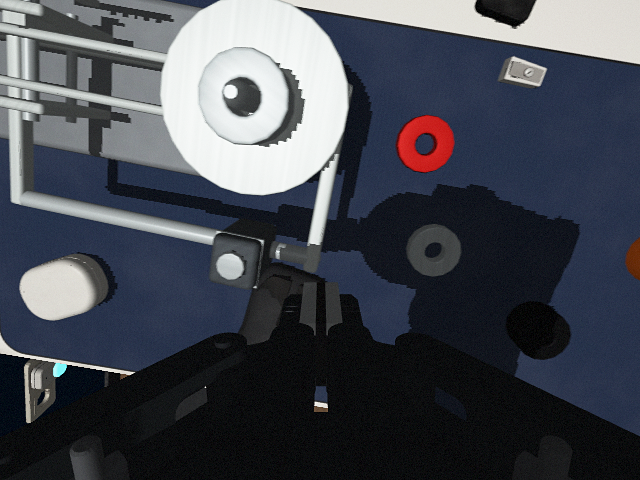

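>>> {"name": "play_rows", "arguments": {
  "hand": [0,0,0,0,0],
  "offset": [
    [-0.001,-0.001,0.02],
    [0,0,0.024],
    [0,0,0],
    [0.001,-0.005,0],
    [0.001,-0.005,0]
  ],
  "roll": [0,0,0,0,0]
}}

```text
clock: 19.98
tcp_pos: [0.4845, -0.0646, 0.1047]
orientation: [-0.022, 0.996, 0.085, -0.0]
wrist_force: [0.9, -0.2, -0.2]
gripper_width: 0.0
grasp_force: 0.0
```

>>> {"name": "play_rows", "arguments": {
  "hand": [0,0,0,0,0],
  "offset": [
    [0.001,-0.005,0],
    [0.001,-0.005,0],
    [0.001,-0.005,0],
    [0.001,-0.006,0],
    [0.001,-0.006,0]
  ],
  "roll": [0,0,0,0,0]
}}

```text
clock: 20.4
tcp_pos: [0.4853, -0.0376, 0.1059]
orientation: [-0.021, 0.996, 0.085, 0.001]
wrist_force: [-0.3, -2.0, 0.7]
gripper_width: -0.0001
grasp_force: 0.8
```

>>> {"name": "play_rows", "arguments": {
  "hand": [0,0,0,0,0],
  "offset": [
    [0.001,-0.006,0.001],
    [0.001,-0.006,0],
    [0.0012,-0.006,0.001],
    [0.0012,-0.006,0],
    [0.0012,-0.006,0.001]
  ],
  "roll": [0,0,0,0,0]
}}

```text
clock: 20.82
tcp_pos: [0.4858, -0.0069, 0.1039]
orientation: [-0.021, 0.996, 0.085, 0.0]
wrist_force: [0.3, -1.9, 2.2]
gripper_width: 0.0001
grasp_force: 0.9
```

>>> {"name": "play_rows", "arguments": {
  "hand": [0,0,0,0,0],
  "offset": [
    [0.001,-0.005,0],
    [0.001,-0.005,0],
    [0.001,-0.005,0],
    [0.001,-0.0045,0],
    [0,0,0]
  ],
  "roll": [0,0,0,0,0]
}}

```text
clock: 21.23
tcp_pos: [0.4853, 0.0133, 0.1042]
orientation: [-0.022, 0.996, 0.085, -0.001]
wrist_force: [0.3, -0.5, 0.3]
gripper_width: -0.0004
grasp_force: 0.1
```

>>> {"name": "play_rows", "arguments": {
  "hand": [0,0,0,0,0],
  "offset": [
    [-0.002,0.008,0],
    [-0.002,0.008,-0.02],
    [0,0,-0.04],
    [0,0,0],
    [0,0,0]
  ],
  "roll": [0,0,0,0,0]
}}

```text
clock: 21.65
tcp_pos: [0.4864, -0.0073, 0.1657]
orientation: [-0.021, 0.996, 0.084, 0.002]
wrist_force: [-0.3, -0.3, -0.5]
gripper_width: 0.0003
grasp_force: 0.0
```

```bash
python3 v.py w15; python3 r.py; python3 - <<'E'
from h import *
np.set_printoptions(precision=4,suppress=True)
print(env.sense()["joints"],go([.480,-.168,.10]))
E
```

```text
21.65 [ 0.4864 -0.0073  0.1657] tcp px [317.397  301.9873]
rider 2066 [0.4864 0.0349 0.1117] [[0.4727 0.0239 0.1053]
 [0.4976 0.0475 0.1164]]
pan z 0.10263717282427959 14488
{'xy': [237.6, 250.8], 'p': 0.77} [0.4836 0.0378 0.115 ]
[-0.0426  0.2367 -0.3561  0.9842  0.0427  2.9298] (array([-0.0314,  0.1606,  0.0563]), np.float64(9.684048208313078))
```

>>> {"name": "play_rows", "arguments": {
  "hand": [0.06,0.06,0.06,0.06,0.06],
  "offset": [
    [-0.006,0.032,0],
    [-0.006,0.032,0],
    [-0.006,0.032,0.01],
    [-0.006,0.032,0.02],
    [-0.007,0.032,0.026]
  ],
  "roll": [0,0,0,0,0]
}}

```text
clock: 22.17
tcp_pos: [0.4815, -0.1685, 0.1004]
orientation: [-0.021, 0.996, 0.085, 0.001]
wrist_force: [0.9, -1.2, -0.9]
gripper_width: 0.0594
grasp_force: 0.0
```

>>> {"name": "play_rows", "arguments": {
  "hand": [0.06,0.06,0.06],
  "offset": [
    [0,0,0],
    [0,0,0],
    [0,0,0]
  ],
  "roll": [0,0,0]
}}

```text
clock: 22.42
tcp_pos: [0.4799, -0.1664, 0.0999]
orientation: [-0.022, 0.996, 0.084, -0.001]
wrist_force: [-0.8, -0.0, 0.8]
gripper_width: 0.06
grasp_force: 0.0
```

```bash
python3 v.py w16; python3 - <<'E'
from h import *
np.set_printoptions(precision=4,suppress=True)
X=np.load("X.npy")
m=(X[...,2]>.008)&(X[...,2]<.016)&(np.hypot(X[...,0]-.480,X[...,1]+.168)<.03)
q=X[m];c=(np.percentile(q,.5,0)+np.percentile(q,99.5,0))/2;print(len(q),q.mean(0),q.min(0),q.max(0),c)
print(go([c[0],c[1],.003]))
E
```

```text
22.4167 [ 0.4799 -0.1664  0.0999] tcp px [317.4284 301.981 ]
2584 [ 0.481  -0.1688  0.0113] [ 0.4609 -0.1886  0.008 ] [ 0.4998 -0.1492  0.0133] [ 0.4805 -0.1688  0.0108]
(array([-0.0009,  0.0069,  0.0974]), np.float64(9.748718211753806))
```

>>> {"name": "play_rows", "arguments": {
  "hand": [0.06,0.06,0.06,0.06,0.06],
  "offset": [
    [-0.001,0.0055,0.03],
    [0,0,0.03],
    [0,0,0.024],
    [0,0,0.011],
    [0,0,0]
  ],
  "roll": [0,0,0,0,0],
  "force": 25
}}

```text
clock: 22.88
tcp_pos: [0.479, -0.1663, 0.004]
orientation: [-0.022, 0.996, 0.086, -0.002]
wrist_force: [-1.0, 0.7, 0.2]
gripper_width: 0.0599
grasp_force: 0.0
```

>>> {"name": "play_rows", "arguments": {
  "hand": [0.03,0.03,0.03,0.03,0.03],
  "offset": [
    [0,0,0],
    [0,0,0],
    [0,0,0],
    [0,0,0],
    [0,0,0]
  ],
  "roll": [0,0,0,0,0]
}}

```text
clock: 23.3
tcp_pos: [0.4822, -0.1685, 0.0072]
orientation: [-0.021, 0.996, 0.085, 0.002]
wrist_force: [-0.2, 1.6, 6.9]
gripper_width: 0.0375
grasp_force: 25.8
```

>>> {"name": "play_rows", "arguments": {
  "hand": [0.03,0.03,0.03,0.03,0.03],
  "offset": [
    [0,0,-0.01],
    [0,0,-0.02],
    [0,0,-0.03],
    [0,0,0],
    [0,0,0]
  ],
  "roll": [0,0,0,0,0]
}}

```text
clock: 23.72
tcp_pos: [0.4826, -0.172, 0.0678]
orientation: [-0.02, 0.996, 0.085, 0.002]
wrist_force: [1.2, 0.5, -1.2]
gripper_width: 0.0372
grasp_force: 25.4
```

>>> {"name": "play_rows", "arguments": {
  "hand": [0.03,0.03,0.03,0.03,0.03],
  "offset": [
    [0,0,-0.038],
    [0,0,-0.038],
    [0,0,-0.038],
    [0.022,-0.03,0],
    [0.022,-0.03,0]
  ],
  "roll": [0,0,0,0,0]
}}

```text
clock: 24.13
tcp_pos: [0.5158, -0.1107, 0.1845]
orientation: [-0.02, 0.996, 0.082, 0.002]
wrist_force: [0.0, -0.1, -1.7]
gripper_width: 0.0373
grasp_force: 25.8
```

>>> {"name": "play_rows", "arguments": {
  "hand": [0.03,0.03,0.03,0.03,0.03],
  "offset": [
    [0.022,-0.03,0],
    [0.022,-0.03,0],
    [0,0,0],
    [0,0,0],
    [0,0,0]
  ],
  "roll": [0,0,0,0,0]
}}

```text
clock: 24.55
tcp_pos: [0.5466, -0.0429, 0.1839]
orientation: [-0.021, 0.996, 0.085, -0.001]
wrist_force: [0.1, -1.2, -1.5]
gripper_width: 0.0377
grasp_force: 25.8
```

```bash
python3 v.py w17; cat > rc.py <<'E'
from h import *
from scipy.optimize import least_squares
np.set_printoptions(precision=4,suppress=True)
X=np.load("X.npy");z=X[...,2];v,u=np.mgrid[:480,:640];zT=env.sense()["tcp_pos"][2]
r=(np.hypot(u-321,v-315)<62)&(z>zT-.005)&(z<zT+.018);print("ring z",np.percentile(z[r],[5,25,50,75,95]))
A=np.c_[X[r][:,:2],np.ones(r.sum())];zt=np.percentile(z[r],50)
k=abs(z[r]-zt)<.003;print("plane slope",np.linalg.lstsq(A[k],z[r][k],rcond=None)[0][:2])
m=(r&(abs(z-zt)<.004)).astype(np.uint8)
c=max(cv2.findContours(m,cv2.RETR_EXTERNAL,cv2.CHAIN_APPROX_NONE)[0],key=cv2.contourArea)[:,0]
k=(c[:,0]>275)&(c[:,0]<367);pts=X[c[k,1],c[k,0],:2]
f=least_squares(lambda a:np.hypot(*(pts-a[:2]).T)-.02,np.median(X[r],0)[:2],loss="soft_l1",f_scale=.0007)
print("ring centre",f.x,zt,len(pts),np.median(abs(f.fun)))
t=(z>.139)&(z<.152)&(np.hypot(X[...,0]-.561,X[...,1]+.0377)<.012);print("tip",t.sum(),X[t].mean(0) if t.any() else 0)
print("to go",go(env.sense()["tcp_pos"]+np.array([.561-f.x[0],-.0377-f.x[1],0])),env.sense()["tcp_pos"])
E
python3 rc.py
```

```text
24.55 [ 0.5466 -0.0429  0.1839] tcp px [317.3733 301.9796]
ring z [0.1827 0.1874 0.188  0.1885 0.1956]
plane slope [-0.0104 -0.0036]
ring centre [ 0.5455 -0.0443] 0.18795352326384196 202 0.00060286684220906
tip 243 [ 0.562  -0.0378  0.1425]
to go (array([ 0.0164, -0.0039,  0.0002]), np.float64(9.675028723012174)) [ 0.5466 -0.0435  0.1841]
```

View pics/w17.png

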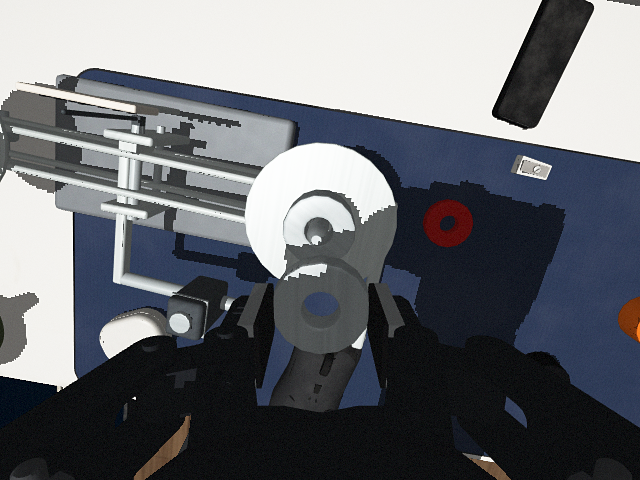

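The thin ring is held flat at (320,305), with the spindle tip at (318,238) in view behind it. Move over it and lower partway.

>>> {"name": "play_rows", "arguments": {
  "hand": [0.03,0.03,0.03,0.03,0.03],
  "offset": [
    [0.0164,-0.004,0],
    [0,0,0.018],
    [0,0,0.012],
    [0,0,0.008],
    [0,0,0]
  ],
  "roll": [0,0,0,0,0]
}}

```text
clock: 25.02
tcp_pos: [0.5608, -0.0356, 0.1452]
orientation: [-0.022, 0.996, 0.084, -0.002]
wrist_force: [-0.4, 0.9, -0.4]
gripper_width: 0.0376
grasp_force: 25.8
```

```bash
python3 f.py 4; python3 v.py w18; python3 rc.py;python3 r.py
```

```text
25.2167 [ 0.5635 -0.0351  0.1481] F [-0.055  0.028 -1.074] [0.504 0.443 0.391] tau [-2.9000e-02 -4.5553e+01  2.3799e+01  6.8000e-02  1.6800e-01 -0.0000e+00] [0.045 0.12  0.092 0.065 0.002 0.   ]
25.2667 [ 0.5636 -0.035   0.1482] tcp px [317.4416 302.0221]
ring z [0.1456 0.1516 0.1522 0.1527 0.1594]
plane slope [-0.0071 -0.0034]
ring centre [ 0.5625 -0.0364] 0.15216397645770963 202 0.0005733267582542761
tip 1297 [ 0.5596 -0.0376  0.148 ]
to go (array([-0.0017,  0.001 , -0.0001]), np.float64(9.689983615263811)) [ 0.5637 -0.0348  0.1482]r.py:5: RuntimeWarning: Mean of empty slice.
  q=X[r];print("rider",len(q),q.mean(0),np.percentile(q,[1,99],0))
  ret = um.true_divide(
Traceback (most recent call last):
  File "r.py", line 5, in <module>
    q=X[r];print("rider",len(q),q.mean(0),np.percentile(q,[1,99],0))
                                          ~~~~~~~~~~~~~^^^^^^^^^^^^
IndexError: index -1 is out of bounds for axis 0 with size 0
```

>>> {"name": "play_rows", "arguments": {
  "hand": [0.03,0.03,0.03,0.03,0.03],
  "offset": [
    [-0.0017,0.001,0.004],
    [0,0,0.004],
    [0,0,0.003],
    [0,0,0.002],
    [0,0,0.001]
  ],
  "roll": [0,0,0,0,0]
}}

```text
clock: 25.73
tcp_pos: [0.5612, -0.0352, 0.1328]
orientation: [-0.021, 0.996, 0.085, -0.0]
wrist_force: [-0.6, -0.5, -0.9]
gripper_width: 0.0374
grasp_force: 25.9
```

>>> {"name": "play_rows", "arguments": {
  "hand": [0.03,0.03,0.03,0.03,0.03],
  "offset": [
    [0,0,0],
    [0,0,0],
    [0,0,0],
    [0,0,0],
    [0,0,0]
  ],
  "roll": [0,0,0,0,0]
}}

```text
clock: 26.15
tcp_pos: [0.5617, -0.0351, 0.1334]
orientation: [-0.021, 0.996, 0.085, 0.0]
wrist_force: [-0.9, 0.1, -0.5]
gripper_width: 0.0373
grasp_force: 25.9
```

```bash
python3 f.py 4; python3 v.py w19; python3 rc.py; sed -i 's/^q=X\[r\];print("rider".*/q=X[r]\nif len(q): print("rider",len(q),q.mean(0),np.percentile(q,[1,99],0))/' r.py;python3 r.py
```

```text
26.35 [ 0.5617 -0.0351  0.1334] F [ 0.062  0.512 -0.394] [0.31  0.215 0.437] tau [-1.1900e-01 -4.5952e+01  2.3862e+01 -7.4000e-02  9.3000e-02  3.0000e-03] [0.019 0.007 0.016 0.013 0.011 0.   ]
26.4 [ 0.5617 -0.0352  0.1334] tcp px [317.4942 301.9918]
ring z [0.1327 0.1368 0.1374 0.138  0.1444]
plane slope [-0.0057 -0.0022]
ring centre [ 0.5604 -0.0366] 0.1373729196171375 208 0.0005498723080925427
tip 339 [ 0.5623 -0.0376  0.1419]
to go (array([ 0.0004,  0.0012, -0.    ]), np.float64(9.717332927302444)) [ 0.5617 -0.0351  0.1333]
pan z 0.10151329669697885 9714
```

>>> {"name": "play_rows", "arguments": {
  "hand": [0.042,0.046,0.05,0.055,0.06],
  "offset": [
    [0,0,0],
    [0,0,0],
    [0,0,0],
    [0,0,0],
    [0,0,0]
  ],
  "roll": [0,0,0,0,0]
}}

```text
clock: 26.92
tcp_pos: [0.5617, -0.0352, 0.1334]
orientation: [-0.021, 0.996, 0.085, 0.0]
wrist_force: [0.2, -1.1, 0.8]
gripper_width: 0.0601
grasp_force: 0.0
```

>>> {"name": "play_rows", "arguments": {
  "hand": [0.06,0.06,0.06,0.06,0.06],
  "offset": [
    [0,0,0],
    [0,0.002,-0.015],
    [0,0.002,-0.03],
    [-0.02,0,-0.015],
    [-0.02,0,0]
  ],
  "roll": [0,0,0,0,0]
}}

```text
clock: 27.33
tcp_pos: [0.5261, -0.0489, 0.1965]
orientation: [-0.021, 0.996, 0.085, 0.004]
wrist_force: [-0.0, -0.7, 0.1]
gripper_width: 0.0598
grasp_force: 0.0
```

>>> {"name": "play_rows", "arguments": {
  "hand": [0,0,0,0,0],
  "offset": [
    [-0.015,0,0],
    [0,0,0],
    [0,0,0],
    [0,0,0],
    [0,0,0]
  ],
  "roll": [0,0,0,0,0]
}}

```text
clock: 27.75
tcp_pos: [0.5093, -0.0509, 0.1928]
orientation: [-0.021, 0.996, 0.085, 0.0]
wrist_force: [-0.4, -0.2, 0.6]
gripper_width: 0.0005
grasp_force: 0.0
```

```bash
python3 v.py w20; cat > chk.py <<'E'
from h import *
np.set_printoptions(precision=4,suppress=True)
X=np.load("X.npy");z=X[...,2];ho=np.hypot(X[...,0]-.561,X[...,1]+.0377)
pan=(ho<.044)&(ho>.03)&(z>.06)&(z<.12);A=np.c_[X[pan][:,:2]-[.561,-.0377],np.ones(pan.sum())]
zp=np.median(z[pan]);print("pan",zp,pan.sum())
r=(ho<.026)&(z>zp+.03)&(z<zp+.040);q=X[r]
if len(q): print("top ring z",np.median(q[:,2])-zp,len(q),"span",(np.percentile(q,1,0)+np.percentile(q,99,0))/2,np.linalg.lstsq(np.c_[q[:,:2],np.ones(len(q))],q[:,2],rcond=None)[0][:2])
E
python3 chk.py; python3 r.py; python3 -c "
from h import *
print(env.sense()['tcp_pos'])"
```

```text
27.75 [ 0.5093 -0.0509  0.1928] tcp px [317.4653 301.9412]
pan 0.08588431455602188 8202
top ring z 0.035850372071444314 3729 span [ 0.5603 -0.0375  0.1218] [-0.0025  0.0006]
rider 385 [0.4851 0.0313 0.1075] [[0.4779 0.0248 0.1051]
 [0.4919 0.0381 0.1091]]
pan z 0.08588394822919884 9119
{'xy': [188.8, 254.8], 'p': 0.72} [0.4895 0.0295 0.115 ]
[ 0.50905019 -0.05086024  0.19260667]
```

>>> {"name": "play_rows", "arguments": {
  "hand": [0,0,0,0,0],
  "offset": [
    [-0.008,-0.023,0],
    [-0.008,-0.023,0.02],
    [0,0,0.035],
    [0,0,0.03],
    [0,0,0.016]
  ],
  "roll": [0,0,0,0,0]
}}

```text
clock: 28.27
tcp_pos: [0.4826, -0.0033, 0.0909]
orientation: [-0.022, 0.996, 0.085, -0.002]
wrist_force: [-0.2, -0.4, 0.3]
gripper_width: 0.0001
grasp_force: 0.0
```

>>> {"name": "play_rows", "arguments": {
  "hand": [0,0,0,0,0],
  "offset": [
    [0,0,0],
    [0.001,-0.005,0],
    [0.001,-0.005,0],
    [0.001,-0.005,0],
    [0,0,0]
  ],
  "roll": [0,0,0,0,0]
}}

```text
clock: 28.68
tcp_pos: [0.4864, 0.012, 0.0961]
orientation: [-0.021, 0.996, 0.085, 0.002]
wrist_force: [0.8, 0.2, 0.8]
gripper_width: -0.0004
grasp_force: 0.2
```

Now push about 10 mm further, back off and measure.

>>> {"name": "play_rows", "arguments": {
  "hand": [0,0,0,0,0],
  "offset": [
    [0.0005,-0.003,0],
    [0.0005,-0.003,0],
    [0.0005,-0.003,0],
    [0,-0.001,0],
    [0,0,0]
  ],
  "roll": [0,0,0,0,0]
}}

```text
clock: 29.1
tcp_pos: [0.485, 0.0215, 0.0953]
orientation: [-0.021, 0.996, 0.085, 0.0]
wrist_force: [-0.5, -0.1, 1.3]
gripper_width: -0.0001
grasp_force: 0.7
```

>>> {"name": "play_rows", "arguments": {
  "hand": [0,0,0,0,0],
  "offset": [
    [-0.002,0.01,0],
    [0,0.004,-0.02],
    [0,0,-0.03],
    [0,0,-0.02],
    [0,0,0]
  ],
  "roll": [0,0,0,0,0]
}}

```text
clock: 29.52
tcp_pos: [0.4872, 0.0035, 0.1678]
orientation: [-0.021, 0.996, 0.084, 0.003]
wrist_force: [0.4, 0.7, -0.2]
gripper_width: 0.0
grasp_force: 0.0
```

>>> {"name": "play_rows", "arguments": {
  "hand": [0,0,0,0,0],
  "offset": [
    [0,0,0],
    [0,0,0],
    [0,0,0],
    [0,0,0],
    [0,0,0]
  ],
  "roll": [0,0,0,0,0]
}}

```text
clock: 29.93
tcp_pos: [0.4844, 0.0042, 0.1632]
orientation: [-0.022, 0.996, 0.085, -0.001]
wrist_force: [-0.4, -0.4, 0.6]
gripper_width: -0.0001
grasp_force: 0.0
```

```bash
for i in 21 22; do python3 v.py w$i; python3 chk.py; done; python3 r.py; python3 - <<'E'
from h import *
X=np.load("X.npy");z=X[...,2]
for a,b in((-.01,.02),(.12,.16)): # beam tops
    m=(X[...,0]>.535)&(X[...,0]<.59)&(X[...,1]>a)&(X[...,1]<b)&(z>.06)&(z<.1); print(a,m.sum(),np.percentile(z[m],[50,90]) if m.any() else 0)
I,D=env.capture("top");P=env.camera_params("top");K=P["mtx"];T=np.array(P["world_from_camera"]);v,u=np.mgrid[:480,:640]
Y=np.stack([(u-K[0][2])/K[0][0]*D,(v-K[1][2])/K[1][1]*D,D],-1)@T[:3,:3].T+T[:3,3]
for n,c in(("wpan",(.559,-.038)),("jpan",(.562,.222))):
    h=np.hypot(Y[...,0]-c[0],Y[...,1]-c[1]);m=(h<.045)&(h>.03)&(Y[...,2]>.06)&(Y[...,2]<.115);print(n,m.sum(),np.median(Y[m][:,2]))
D0=np.load("top0.npy");Y=np.stack([(u-K[0][2])/K[0][0]*D0,(v-K[1][2])/K[1][1]*D0,D0],-1)@T[:3,:3].T+T[:3,3]
for n,c in(("wpan0",(.559,-.038)),("jpan0",(.562,.222))):
    h=np.hypot(Y[...,0]-c[0],Y[...,1]-c[1]);m=(h<.045)&(h>.03)&(Y[...,2]>.06)&(Y[...,2]<.115);print(n,m.sum(),np.median(Y[m][:,2]))
E
```

```text
29.9333 [0.4844 0.0042 0.1632] tcp px [317.4298 301.9338]
pan 0.09173210292811924 12024
top ring z 0.03583883403081116 6100 span [ 0.56   -0.0368  0.1266] [ 0.0031 -0.0119]
29.9833 [0.4845 0.0043 0.1634] tcp px [317.4   302.017]
pan 0.09178981522619732 11992
top ring z 0.03581961130050752 6059 span [ 0.56   -0.0368  0.1266] [ 0.0022 -0.0097]
rider 1627 [0.4857 0.0454 0.1074] [[0.4731 0.0349 0.1051]
 [0.4971 0.0568 0.1114]]
pan z 0.0917864694509849 13029
{'xy': [245.1, 245.2], 'p': 0.74} [0.487  0.0455 0.115 ]
{'xy': [429.6, 127.4], 'p': 0.32} [ 0.5607 -0.0345  0.115 ]
-0.01 3491 [0.09154915 0.09249379]
0.12 1481 [0.07673279 0.07794307]
wpan 33 0.09159475825712526
jpan 408 0.08766632813179631
wpan0 735 0.10319073336889772
jpan0 436 0.07656917948057651
```

>>> {"name": "play_rows", "arguments": {
  "hand": [0,0,0,0,0],
  "offset": [
    [0,0,0],
    [0.0068,-0.0255,0.001],
    [0.0068,-0.0255,0.001],
    [0.0068,-0.0255,0.001],
    [0,0,0]
  ],
  "roll": [-4,0,0,0,0]
}}

```text
clock: 30.55
tcp_pos: [0.4872, 0.0869, 0.1648]
orientation: [-0.023, 0.992, 0.121, 0.001]
wrist_force: [0.6, 0.5, 0.1]
gripper_width: 0.0001
grasp_force: 0.0
```

>>> {"name": "play_rows", "arguments": {
  "hand": [0,0,0,0,0],
  "offset": [
    [0,0,0.03],
    [0,0,0.025],
    [0,0,0.012],
    [0,0,0],
    [0,0,0]
  ],
  "roll": [0,0,0,0,0]
}}

```text
clock: 30.97
tcp_pos: [0.486, 0.0859, 0.0973]
orientation: [-0.021, 0.993, 0.119, -0.0]
wrist_force: [0.2, 0.8, -0.2]
gripper_width: -0.0
grasp_force: 0.0
```

```bash
python3 -c "
from h import *
s=env.sense();print(s['joints'].round(3),s['tcp_pos'].round(4));print(go([.486,.0711,.096]))"
```

```text
[ 0.147  0.306 -0.451  0.813  0.043  3.05 ] [0.486  0.0859 0.0973]
(array([-0.00350667,  0.01441456,  0.00065548]), np.float64(13.705930239073096))
```

>>> {"name": "play_rows", "arguments": {
  "hand": [0,0,0,0,0],
  "offset": [
    [-0.0009,0.004,0],
    [-0.0009,0.004,0],
    [-0.0009,0.0035,0],
    [-0.0008,0.003,0],
    [0,0,0]
  ],
  "roll": [0,0,0,0,0]
}}

```text
clock: 31.38
tcp_pos: [0.4873, 0.0708, 0.0977]
orientation: [-0.021, 0.993, 0.119, 0.002]
wrist_force: [0.3, -0.4, -0.7]
gripper_width: 0.0
grasp_force: 0.0
```

>>> {"name": "play_rows", "arguments": {
  "hand": [0,0,0,0,0],
  "offset": [
    [0.002,-0.008,0],
    [0,0,0],
    [0,0,0],
    [0,0,0],
    [0,0,0]
  ],
  "roll": [0,0,0,0,0]
}}

```text
clock: 31.8
tcp_pos: [0.4866, 0.0797, 0.0974]
orientation: [-0.021, 0.993, 0.12, 0.001]
wrist_force: [-0.4, 0.4, -0.2]
gripper_width: 0.0003
grasp_force: 0.0
```

>>> {"name": "play_rows", "arguments": {
  "hand": [0,0,0,0,0],
  "offset": [
    [0,0,0],
    [0,0,0],
    [0,0,0],
    [0,0,0],
    [0,0,0]
  ],
  "roll": [0,0,0,0,0]
}}

```text
clock: 32.22
tcp_pos: [0.4867, 0.0796, 0.0974]
orientation: [-0.021, 0.993, 0.119, 0.001]
wrist_force: [0.8, -0.6, 0.1]
gripper_width: 0.0003
grasp_force: 0.0
```

```bash
cat > b.py <<'E'
from h import *
P=env.camera_params("top");K=P["mtx"];T=np.array(P["world_from_camera"]);v,u=np.mgrid[:480,:640]
D=np.median([env.capture("top")[1] for i in range(4)],0)
Y=np.stack([(u-K[0][2])/K[0][0]*D,(v-K[1][2])/K[1][1]*D,D],-1)@T[:3,:3].T+T[:3,3]
Z=[]
for n,c in(("wpan",(.559,-.038)),("jpan",(.562,.222))):
    h=np.hypot(Y[...,0]-c[0],Y[...,1]-c[1]);m=(h<.045)&(h>.03)&(Y[...,2]>.06)&(Y[...,2]<.115);Z.append(np.median(Y[m][:,2]));print(n,m.sum(),Z[-1])
print("angle",(Z[0]-Z[1]-.0006)/.26)
E
python3 b.py; python3 v.py w23; python3 chk.py; python3 r.py
```

```text
wpan 732 0.09101858126772633
jpan 177 0.08841393245358486
angle 0.007710187746697937
32.4167 [0.4867 0.0796 0.0974] tcp px [317.6163 301.7813]
pan 0.09096162032375807 9709
rider 1592 [0.4909 0.0459 0.1067] [[0.481  0.0333 0.105 ]
 [0.4971 0.0551 0.1109]]
pan z 0.09096236802027687 10708
{'xy': [407.1, 340.7], 'p': 0.59} [0.4882 0.0459 0.115 ]
```

>>> {"name": "play_rows", "arguments": {
  "hand": [0,0,0,0,0],
  "offset": [
    [-0.0009,0.004,0],
    [-0.0009,0.004,0],
    [-0.0006,0.0025,0],
    [-0.0003,0.001,0],
    [0,0,0]
  ],
  "roll": [0,0,0,0,0]
}}

```text
clock: 32.93
tcp_pos: [0.4868, 0.0674, 0.0969]
orientation: [-0.021, 0.993, 0.119, 0.001]
wrist_force: [-0.9, 0.0, 1.0]
gripper_width: 0.0
grasp_force: 0.0
```

>>> {"name": "play_rows", "arguments": {
  "hand": [0,0,0,0,0],
  "offset": [
    [0.002,-0.008,0],
    [0.001,-0.003,0],
    [0,0,-0.03],
    [0,0,-0.04],
    [0,0,-0.03]
  ],
  "roll": [0,0,0,0,0]
}}

```text
clock: 33.35
tcp_pos: [0.4874, 0.0754, 0.1991]
orientation: [-0.021, 0.993, 0.12, 0.001]
wrist_force: [1.5, -0.7, -0.2]
gripper_width: -0.0001
grasp_force: 0.0
```

>>> {"name": "play_rows", "arguments": {
  "hand": [0,0,0,0,0],
  "offset": [
    [0,0,0],
    [0,0,0],
    [0,0,0],
    [0,0,0],
    [0,0,0]
  ],
  "roll": [0,0,0,0,0]
}}

```text
clock: 33.77
tcp_pos: [0.4863, 0.075, 0.1958]
orientation: [-0.021, 0.993, 0.12, -0.001]
wrist_force: [0.7, 0.6, 0.3]
gripper_width: -0.0001
grasp_force: 0.0
```

```bash
python3 b.py; python3 v.py w24; python3 chk.py; python3 r.py; python3 b.py
```

```text
wpan 734 0.09001788082367623
jpan 73 0.0893571433668725
angle 0.00023360560309126292
33.9667 [0.487  0.0749 0.1966] tcp px [317.5915 301.7172]
pan 0.09000572622816615 7384
top ring z 0.0357757042784005 4310 span [ 0.56   -0.0366  0.1245] [ 0.0024 -0.0271]
rider 1038 [0.4854 0.0414 0.1071] [[0.4732 0.0304 0.105 ]
 [0.4965 0.0519 0.1108]]
pan z 0.09000869672170295 8067
{'xy': [376.3, 258.4], 'p': 0.91} [0.487 0.042 0.115]
{'xy': [544.9, 170.3], 'p': 0.67} [ 0.561  -0.0356  0.115 ]
wpan 733 0.09007476669083703
jpan 74 0.08887587060417068
angle 0.0023034464871782524
```

```bash
python3 -c "
from h import *
print(env.finish_job())"
```

```text
the job is handed in; nothing more can be done
None
```

Job handed in: both ring weights lie flat over the spindle, the rider is set at about 31 g (jar roughly 331 g), and the beam measured within about 0.003 rad of level; no verdict came back.

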